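# Screw the lid onto a specimen canister in a tilted cradle

### The arm

A 6-joint arm with a two-finger parallel gripper is mounted at the origin on a cart in front of the work surface, level with it; the furniture and walls round the work are solid. World frame = base frame: x ahead of the robot, y to its left, z up, the work surface at z = 0. Lengths are in mm, angles in rad, forces in N, time in s.
With the tool pointing down it reaches from about 275 to 750 mm from the base axis. Payload 10.2 kg.
Tool frame: the origin (TCP) lies between the finger pads; the fingertips stand 17 mm ahead of it and the grasp point (between the pads) lies 2 mm behind it (tips_ahead is the distance from the TCP to the fingertips, in mm); z points along the fingers, y is the line along which they close (so a half turn about z gives the same grasp; the last joint's range is limited). The gripper opens to 85 mm and grips with 20 to 120 N. Pads are 22 mm wide; open, the fingers measure 114 mm over their backs; the gripper's body (76 mm by 85 mm) begins 54 mm behind the grasp point. The pads swing forward as they close: fully open they stand 13 mm farther back than shut.
Start: joints at [0.904, 0.313, 1.498, -0, 1.331, -0.223], TCP at [225.435, 474.142, 248.294] pointing down, gripper open.
Joint ranges: [-2.94, 2.94], [-0.97, 2.17], [0.19, 2.56], [-1.23, 4.37], [0.02, 3.11], [-2.88, 2.88]. Speed limits (rad/s): [2.39, 2.39, 3.01, 3.14, 3.14, 3.14].

### API

Orientations are given as a unit quaternion [w, x, y, z].
In Python, from rig import sense, capture, finish_job, boxes_of, tips_ahead gives the robot as it stands.
- The arm moves only by the tool drive_tool, never from a script. Its argument "commands" is text: rows parted by semicolons, each of 7 numbers parted by spaces: the shift along the world's x, y, z in units of 0.1 m (1.0 is 0.1 m), then the turn, a rotation vector about the world's x, y, z in units of pi/4 rad (1.0 is pi/4 rad), then the opening in per cent of the stroke, from 0 (shut) to 100 (fully open). A call has 1 to 20 rows; each row shifts and turns the commanded pose from where the row before left it; what a row does not reach is not made up. A row lasts 1/12 s, in which the tool goes at most 41.7 mm and 7.16 degrees, less where a joint would pass 70% of its speed; a pose out of reach is approached as far as the arm can. A call with a number of a shift or a turn outside -1 to 1 is refused whole. A call with a gripper value outside its range is refused whole. The fingers move at their own pace and stop on an object; "force" is the grip in N (left out, the last holds). Time passes only in rows, so rows that do not move let the fingers close. It gives the time, the measured TCP pose, the force, the opening and the grip force at its end, in the units of the state.
- sense(): the state, without advancing time (a new reading comes with each control period).
- capture(name): name is "scene" or "side" or "wrist"; returns a dict with "pixels" (384x512x3 uint8, blue, green, red), "fov_y" (degrees; the focal length in pixels is half the picture's height over the tangent of half this angle, whatever the lens; pixels are square), "cx", "cy" (the principal point, pixels), "position" and "attitude" of the camera in the world; the wrist camera has in their place "tool_from_camera" (4x4, takes a point from camera to tool coordinates, whose origin is the TCP and whose axes are the flange's). Camera axes: x right, y down, z forward; pixel columns grow to the right and rows downward; lengths in mm; the calibration is good to about 2 mm. A picture is of the moment at which its call begins: read the wrist's pose just before it. There is no depth.
- finish_job(): hands the job in; it is judged then, once.
Trained networks look in a picture, given as the dict that the camera call returned (one of the last four; its "shot" number tells which), for a name from the list of things; names that differ only in an ending like _2 or _b are one class to them, and where a whole thing is asked for, a point or a joint stands for the part that bears it (a point fixed in the world has none). Each returns a list of dicts, best first, with "confidence" (0 to 1); they miss things now and then, are a little off and sometimes report something else, mostly with a low value. They report only what shows in the picture. A call takes as long as a camera call. They do not tell look-alikes from the thing itself.
- boxes_of(picture, name): "position" ([column, row] in pixels, amid what is visible of it).
The state is a dict: "time_s": time; "joints": joint angles; "dq": joint speeds; "tau": joint torques, N m; "eef_pos": TCP position; "ee_rot": TCP orientation; "force": force on the tool from outside, world axes, zero at the start; "wrist_torque": the same for the moment, N m; "grip_width": opening from 0.0 (shut) to 1.0 (fully open); "grip_force": force on a finger pad.
Only numpy, scipy, OpenCV 4.12 (cv2) and the standard library are available. Lean on these libraries where they do the work, as an engineer would, in place of code of your own. Each camera call takes 0.05 s, during which the arm holds its last target. There are 200 camera calls.

### The job

Close the white specimen canister that is clamped in the tilted cradle with the blue screw lid that stands on the worktop. Set the lid squarely on the mouth, turn it backward (counter-clockwise, seen from outside) until it drops into the start of the thread, then turn it forward (clockwise) until it is fully home, and let go. Leave the two bottles, the tape roll and the gauze where they are.

Things in the scene. Friction and masses are not known exactly. Their poses are not given: they have to be found in the camera images.
- lid_knob (a point): Blue round screw lid, 67 mm in diameter, standing open side down, with a round finely ribbed knob in the middle of its top: 24 mm in diameter, from 26 to 47 mm above the lid's lower rim. The point is the middle of the knob on the lid's axis, 36 mm above the lower rim; z points out of the lid's top. About 80 g; the lid is the same after each quarter turn. At a stop, gripping fingers slip round on the knob.
- lid_lugs (a point): Point on the lid's axis 2 mm above its lower rim (34 mm below lid_knob), at the underside of the four lugs inside the skirt. The lugs are 90 degrees apart, 7 mm long and 3 mm thick, inner faces on a 52 mm circle, one of them towards the point's +x. The skirt is 61 mm in inner diameter; the inside of the lid's top is 23 mm above the lower rim.
- canister_mouth (a point): Centre of the rim of the neck of the white canister (76 mm in diameter, mouth about 138 mm up), clamped in an aluminium cradle fixed to the worktop. Its axis leans 30 degrees from vertical: the point's z points out of the mouth along it, x lies in the plane of the lean. The neck is 48 mm in diameter, rim chamfered 3 mm, with a four-start thread 57 mm across.
- thread_top (a point): Point on the canister's axis 9.4 mm inside the mouth, level with the highest part of the thread. Set on the neck, the lid rests with its lugs on top of the threads, lid_knob 21 to 25 mm out from the mouth (26 on a stop between two threads). Forward turning there only meets a stop. The four thread starts are 90 degrees apart at an unknown angle (no listed axis tells it) and do not turn with the lid.
- thread_home (a point): Point on the canister's axis 19.6 mm inside the mouth, where lid_lugs is when home. Turned backward (counter-clockwise seen from outside) up to 75 degrees, the lid rises a little, then drops 6 mm at the starts if let down (lid_knob 17 to 19.5 mm out; 15 degrees of play). Turned forward it goes in 4.3 mm per radian, 45 to 65 degrees, to a firm stop: lid_knob 14.4 mm out.
- bottle_white: Loose white bottle with screw cap, 61 mm in diameter, 150 mm high, upright; origin at the centre of its underside. To be left alone.
- bottle_brown: Loose amber bottle with black cap, 60 mm in diameter, 142 mm high, upright; origin at the centre of its underside. To be left alone.
- tape_roll_a: Loose beige tape roll standing on end, 33 mm in diameter, 50 mm high; origin at the centre of its underside. To be left alone.
- gauze: Loose white folded gauze pad lying flat, 37x57x10 mm; origin at the centre of its underside. To be left alone.
Not all that is in view belongs to the job. There is more than one size of the part that bears lid_knob; the job needs the largest.

How it is judged (in metres and radians):
On the way:
1. the lid, square on the neck, has dropped into the thread starts (z of lid_knob in the frame of canister_mouth below 0.02 m and x of lid_knob in the frame of canister_mouth between -0.005 and 0.005 m and y of lid_knob in the frame of canister_mouth between -0.005 and 0.005 m and angle between the z axis of lid_knob and the z axis of canister_mouth, either way round below 0.14 rad), for 0.05 s.
At the end, for the whole second after the job is handed in: The lid is screwed fully home on the canister: the middle of its knob is less than 15.4 mm out along the axis from the mouth (home is about 14.4), on the axis within about 5 mm and square to it within 5 degrees, and it is released and at rest (z of lid_knob in the frame of canister_mouth between 0.0114 and 0.0154 m and distance between lid_knob and canister_mouth below 0.0161 m and angle between the z axis of lid_knob and the z axis of canister_mouth, either way round below 0.09 rad and linear speed of lid below 0.02 m/s); the robot touches nothing.
It fails at once if the white bottle is moved more than 30 mm (distance of bottle_white from where it was at the start of the episode above 0.03 m).
It fails at once if the brown bottle is moved more than 30 mm (distance of bottle_brown from where it was at the start of the episode above 0.03 m).
It fails at once if the tape roll is moved more than 30 mm (distance of tape_roll_a from where it was at the start of the episode above 0.03 m).
It fails at once if the gauze is moved more than 30 mm (distance of gauze from where it was at the start of the episode above 0.03 m).
It also fails if it takes over 64 s, if anything falls off the work surface, if the arm or the gripper's body presses on something with over 40 N, if the wrist force passes 120 N, or if a joint passes its speed limit or range.

## Working session

There is one attempt and no reset: what is moved stays moved. The work goes in short steps, Python scripts to look and compute and a tool call to move; the robot and the scene stay as the last step left them, time stands still between calls to the robot, and variables do not carry over. Pictures are saved under pics/ and viewed, at most 10 in all, crops included, and the job is handed in when it is done.

Besides the shell and the picture viewer there is one more tool, called after "Emit:" by a JSON object that holds its "name" and its "arguments". drive_tool: Moves the arm, as the interface text tells. Shifts and turns lie within -1 to 1; 1 stands for 0.1 m of shift or pi/4 rad of turn. Its arguments: {"type":"object","properties":{"commands":{"type":"string"},"force":{"type":"number"}},"required":["commands"]}

```bash
mkdir -p pics; cat > h.py <<'E'
import numpy as np,cv2
from rig import *
from scipy.spatial.transform import Rotation as R
def K(p):
    f=p["pixels"].shape[0]/2/np.tan(np.radians(p["fov_y"])/2); return f,p["cx"],p["cy"]
def cam(p,s=None):
    if "tool_from_camera" in p:
        T=np.array(p["tool_from_camera"]);q=s["ee_rot"];Rt=R.from_quat([q[1],q[2],q[3],q[0]]).as_matrix()
        return Rt@T[:3,:3],Rt@T[:3,3]+np.array(s["eef_pos"])
    a=np.array(p["attitude"])
    Rm=a if a.shape==(3,3) else R.from_quat([a[1],a[2],a[3],a[0]]).as_matrix()
    return Rm,np.array(p["position"])
def ray(p,px,s=None):
    f,cx,cy=K(p);Rm,o=cam(p,s);d=Rm@np.array([(px[0]-cx)/f,(px[1]-cy)/f,1]);return o,d/np.linalg.norm(d)
def onz(p,px,z,s=None):
    o,d=ray(p,px,s);return o+d*(z-o[2])/d[2]
def tri(rs):
    A=np.zeros((3,3));b=np.zeros(3)
    for o,d in rs:
        M=np.eye(3)-np.outer(d,d);A+=M;b+=M@o
    return np.linalg.solve(A,b)
def proj(p,X,s=None):
    f,cx,cy=K(p);Rm,o=cam(p,s);v=Rm.T@(np.array(X,float)-o);return np.array([cx+f*v[0]/v[2],cy+f*v[1]/v[2]])
E
python3 - <<'E'
from h import *
s=sense();print(s)
im=[]
for n in ["scene","side","wrist"]:
    p=capture(n);print(n,p["fov_y"],p["cx"],p["cy"],p.get("position"),p.get("attitude"),p.get("tool_from_camera"))
    for nm in ["lid_knob","canister_mouth","thread_top","bottle_white","bottle_brown","tape_roll_a","gauze"]:
        try: print(nm,[(np.round(b["position"]).tolist(),round(b["confidence"],2)) for b in boxes_of(p,nm)])
        except Exception as e: print(nm,e)
    cv2.imwrite(f"pics/{n}0.png",p["pixels"]);im.append(p["pixels"])
a=np.vstack([np.hstack(im[:2]),np.hstack([im[2],im[2]*0])])
cv2.imwrite("pics/a.png",cv2.resize(a,(800,600)))
E
```

```text
{'time_s': 0.0, 'joints': array([ 9.03615790e-01,  3.13456853e-01,  1.49846184e+00,  5.53067439e-06,
        1.33099185e+00, -2.23377969e-01]), 'dq': array([-0.00129426, -0.00048159, -0.00051204,  0.00131513,  0.00127245,
       -0.00126736]), 'tau': array([ 2.81576858e-04, -4.12270045e+01, -2.59741974e+01, -1.65814808e-04,
        4.11391142e-03, -1.99728157e-05]), 'eef_pos': array([225.26860216, 473.94623191, 247.72223647]), 'ee_rot': array([-2.86238313e-04,  2.20085281e-01,  9.75480412e-01, -5.93535353e-04]), 'force': array([-0.21588382, -0.17850903,  0.77369277]), 'wrist_torque': array([0.03948958, 0.03632585, 0.03800981]), 'grip_force': 0.0, 'grip_width': 1.001765267096685}
scene 46.474209037114946 255.7103294050078 196.30911842063384 [-269.41220627 -357.48142974  957.32022108] [-0.34525443  0.78076493 -0.48071813  0.20028874] None
lid_knob [([157.0, 212.0], 0.89), ([182.0, 229.0], 0.78), ([127.0, 208.0], 0.69), ([226.0, 258.0], 0.48)]
canister_mouth [([289.0, 188.0], 0.83)]
thread_top [([291.0, 192.0], 0.63)]
bottle_white [([227.0, 148.0], 0.95)]
bottle_brown [([384.0, 223.0], 
[... 320 characters left out ...]
r_mouth [([232.0, 180.0], 0.93)]
thread_top [([236.0, 179.0], 0.64)]
bottle_white [([208.0, 252.0], 0.77)]
bottle_brown [([230.0, 138.0], 0.84)]
tape_roll_a []
gauze [([313.0, 210.0], 0.65)]
wrist 60.174953304941965 258.2241842819969 193.95020349869665 None None [[-3.30284231e-04 -9.64045991e-01 -2.65735241e-01  6.75589399e+01]
 [ 9.99999800e-01 -4.61952780e-04  4.32985704e-04  3.26378540e-01]
 [-5.40175266e-04 -2.65735045e-01  9.64045950e-01 -1.24839432e+02]
 [ 0.00000000e+00  0.00000000e+00  0.00000000e+00  1.00000000e+00]]
lid_knob [([307.0, 298.0], 0.92), ([248.0, 333.0], 0.6), ([171.0, 351.0], 0.58)]
canister_mouth []
thread_top []
bottle_white []
bottle_brown []
tape_roll_a []
gauze []
```

View pics/a.png

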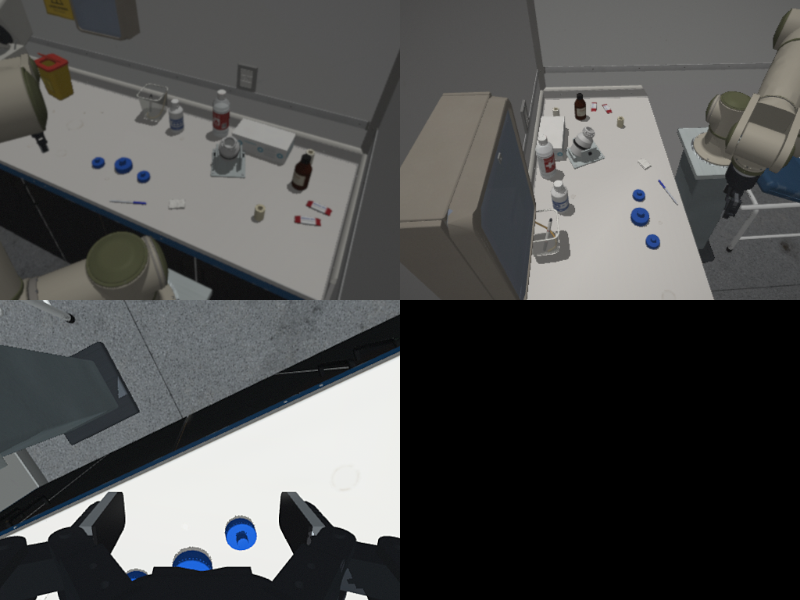

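Scene: three blue lids at (127,208), (157,212) and (182,229). The middle one looks largest, so I'll confirm it in a crop. The canister mouth is near (289,188) in scene and (232,180) in side.

```bash
python3 - <<'E'
from h import *
P=capture("scene");Q=capture("side")
for n,a,b in [("lidM",(157,212),(307,280)),("lidL",(127,208),(324,307)),("lidR",(182,229),(303,252)),("mouth",(289,188),(232,180)),("thr",(291,192),(236,179)),("bw",(227,148),(208,252)),("bb",(384,223),(230,138)),("gz",(226,260),(313,210))]:
    r=[ray(P,a),ray(Q,b)];X=tri(r);print(n,X.round(1),(proj(P,X)-a).round(1),(proj(Q,X)-b).round(1))
print("bw2",onz(P,(283,143),75),onz(Q,(186,200),75))
c=lambda im,x0,y0,w,h,k:cv2.resize(im[y0:y0+h,x0:x0+w],(w*k,h*k),interpolation=cv2.INTER_CUBIC)
A=np.vstack([np.hstack([c(P["pixels"],110,190,100,70,4),c(Q["pixels"],270,235,100,70,4)]),np.hstack([c(P["pixels"],250,165,80,64,5),c(Q["pixels"],195,150,80,64,5)])])
cv2.imwrite("pics/b.png",A)
E
```

```text
lidM [434.6 362.2   8. ] [-0.4  0.2] [-0.4 -0.3]
lidL [403.8 451.6  13. ] [-0.7  0.3] [-0.8 -0.4]
lidR [423.4 259.   -2.9] [ 1.4 -0.8] [1.3 0.8]
mouth [637.5  13.1  86.1] [ 1.7 -1.6] [1.4 1.3]
thr [625.2   2.8  82.6] [ 1.2 -1.1] [1.  0.9]
bw [724.  286.1  72.1] [-2.   1.6] [-2.1 -1.9]
bb [ 643.5 -268.1   59.3] [ 0.8 -0.8] [0.5 0.6]
gz [367.6  84.4   5.2] [-0.9  0.6] [-0.7 -0.5]
bw2 [835.69095764 128.65999852  75.        ] [794.42557022  82.6830068   75.        ]
```

View pics/b.png

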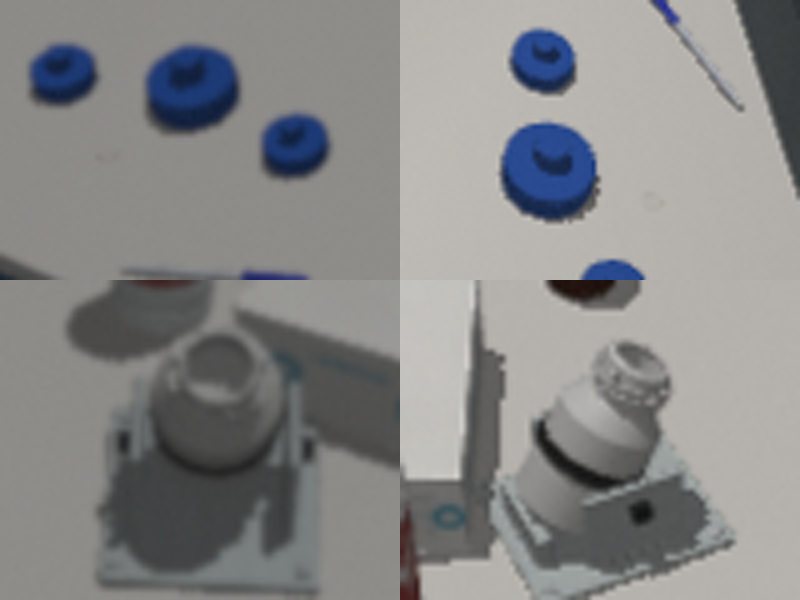

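The crop confirms that the middle lid, scene (157,212) and side (307,280), is clearly larger than the two beside it, so it is the one to use. The canister rim is at scene (293.6,181.4) and side (242,166.4), leaning towards the robot.

Emit:
{"name": "drive_tool", "arguments": {"commands": "0.35 -0.19 -0.08 0 0 0 100;0.35 -0.19 -0.08 0 0 0 100;0.35 -0.19 -0.08 0 0 0 100;0.35 -0.19 -0.08 0 0 0 100;0.35 -0.19 -0.08 0 0 0 100;0.35 -0.19 -0.08 0 0 0 100;0 0 0 0 0 0 100;0 0 0 0 0 0 100;0 0 0 0 0 0 100;0 0 0 0 0 0 100"}}

```text
time_s: 2.13
eef_pos: [434.6, 360.9, 200.7]
ee_rot: [0.0, 0.219, 0.976, 0.0]
force: [-1.0, 1.5, 0.8]
grip_width: 1.002
grip_force: 0.0
```

View pics/c.png

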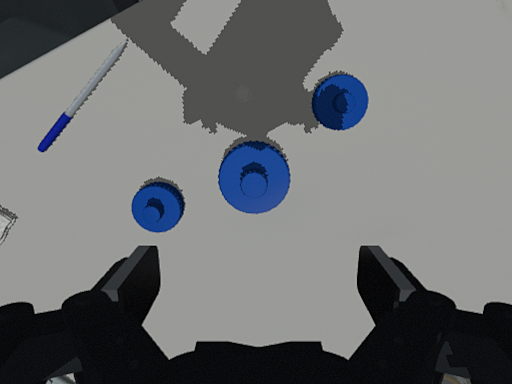

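The wrist view shows the large lid at (254,177) with its knob at (254,182). The small lids are at (158,207) and (340,102). I'll go down partway and check again.

Emit:
{"name": "drive_tool", "arguments": {"commands": "-0.02 -0.03 -0.3 0 0 0 100;0 0 -0.3 0 0 0 100;0 0 -0.3 0 0 0 100;0 0 0 0 0 0 100;0 0 0 0 0 0 100;0 0 0 0 0 0 100"}}

```text
time_s: 2.83
eef_pos: [434.1, 357.8, 112.2]
ee_rot: [0.001, 0.22, 0.976, 0.001]
force: [-0.2, 0.3, -0.1]
grip_width: 0.999
grip_force: 0.0
```

```bash
python3 - <<'E'
from h import *
s=sense();p=capture("wrist");print(s["eef_pos"],s["joints"])
for b in boxes_of(p,"lid_knob")[:2]: print(b["position"],b["confidence"],onz(p,b["position"],38,s))
hsv=cv2.cvtColor(p["pixels"],cv2.COLOR_BGR2HSV);m=cv2.inRange(hsv,(100,120,40),(130,255,255))
n,l,st,c=cv2.connectedComponentsWithStats(m)
for i in range(1,n):
    if st[i,4]>2000: print(st[i],c[i],onz(p,c[i],20,s))
print(proj(p,(432.5,358,47),s))
x,y=map(int,proj(p,(432.5,358,47),s))
cv2.imwrite("pics/d.png",cv2.resize(p["pixels"][y-80:y+80,x-100:x+100],(600,480)))
print(x-100,y-80)
E
```

```text
[434.09550372 357.75900151 112.2168949 ] [ 4.81047376e-01  5.31762100e-01  1.55205967e+00 -1.07292130e-05
  1.05509656e+00 -6.46339051e-01]
[122.5, 234.8] 0.94 [410.04775148 272.99115328  38.        ]
[256.5, 204.8] 0.9 [428.90836562 359.65328174  38.        ]
[ 336   60   81   79 4949] [376.07557082  99.26793292] [403.52574161 455.19031167  20.        ]
[ 207  153  100  100 7688] [256.36862643 202.9683923 ] [432.7509182  357.67378082  20.        ]
[  90  208   73   64 2941] [123.16626998 235.46208773] [414.03717881 262.84482942  20.        ]
[256.55476372 215.47233349]
156 135
```

View pics/d.png

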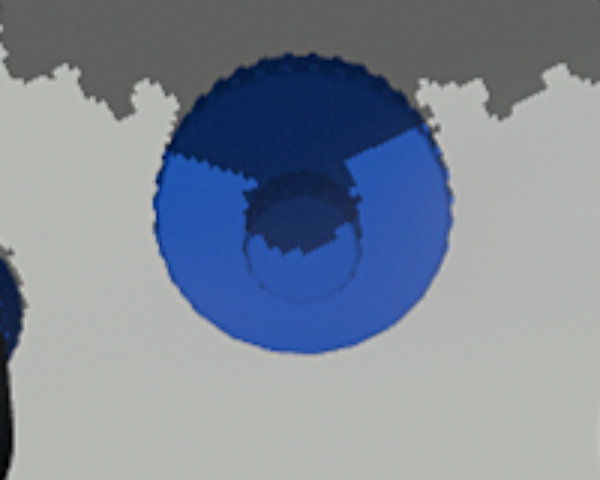

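The knob top is centred at about (257,218), within 1 mm of the TCP axis. I'll go down and grip.

Emit:
{"name": "drive_tool", "arguments": {"commands": "0 0 -0.3 0 0 0 100;0 0 -0.25 0 0 0 100;0 0 -0.12 0 0 0 100;0 0 0 0 0 0 100;0 0 0 0 0 0 100;0 0 0 0 0 0 20;0 0 0 0 0 0 15;0 0 0 0 0 0 15;0 0 0 0 0 0 15;0 0 0 0 0 0 15;0 0 0 0 0 0 15;0 0 0 0 0 0 15;0 0 0 0 0 0 15;0 0 0 0 0 0 15", "force": 60}}

```text
time_s: 4.1
eef_pos: [433.7, 357.3, 43.9]
ee_rot: [0.0, 0.22, 0.975, 0.0]
force: [-1.0, -0.5, 6.1]
grip_width: 0.253
grip_force: 58.5
```

```bash
python3 - <<'E'
from h import *
P=capture("scene");Q=capture("side")
for px in [(269.6,226),(313.6,227.4)]: print("scene",onz(P,px,5).round(1))
for px in [(223,214),(262,202),(248.6,182)]: print("side",onz(Q,px,5).round(1))
M=np.array([607.5,-6.5,135.9])
t=np.linspace(0,2*np.pi,100)
A=[]
a0=cv2.imread("pics/scene0.png");b0=cv2.imread("pics/side0.png")
for az in (160,180,200):
    a=np.array([.5*np.cos(np.radians(az)),.5*np.sin(np.radians(az)),np.cos(np.radians(30))])
    u=np.cross(a,[0,0,1]);u/=np.linalg.norm(u);v=np.cross(a,u)
    row=[]
    for p,im,(x0,y0) in ((P,a0,(245,155)),(Q,b0,(190,145))):
        k=5;g=cv2.resize(im[y0:y0+60,x0:x0+80],None,fx=k,fy=k,interpolation=cv2.INTER_CUBIC)
        for d,r in ((0,24),(40,38),(100,38)):
            pts=np.array([(proj(p,M-a*d+r*(np.cos(q)*u+np.sin(q)*v))-(x0,y0)+.5)*k for q in t])
            cv2.polylines(g,[pts.astype(int)],True,(0,0,255),1)
        row.append(g)
    A.append(np.hstack(row))
cv2.imwrite("pics/e.png",cv2.resize(np.vstack(A),(800,900))[:,:]);im=np.vstack(A);print(im.shape)
cv2.imwrite("pics/e.png",cv2.resize(im,(533,600)))
E
```

```text
scene [536.5  32.4   5. ]
scene [587.8 -84.4   5. ]
side [677.3  87.8   5. ]
side [539.6  38.4   5. ]
side [581.5 -67.5   5. ]
(900, 800, 3)
```

View pics/e.png

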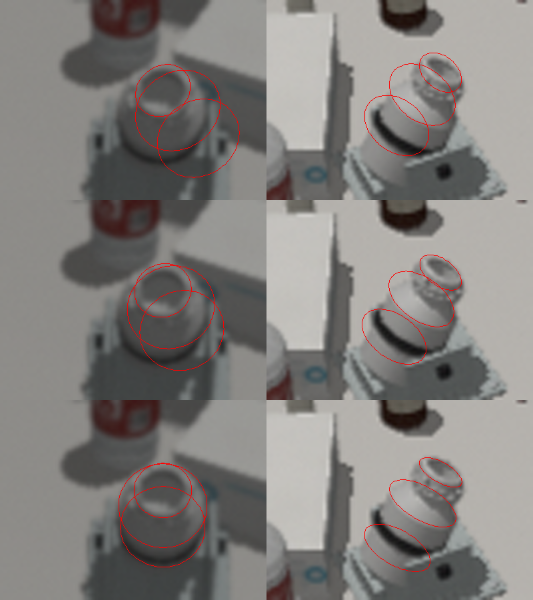

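Emit:
{"name": "drive_tool", "arguments": {"commands": "0 0 0.1 0 0 0 15;0 0 0.3 0 0 0 15;0 0 0.4 0 0 0 15;0 0 0.4 0 0 0 15;0 0 0.4 0 0 0 15;0 0 0.4 0 0 0 15;0 0 0 0 0 0 15;0 0 0 0 0 0 15"}}

```text
time_s: 4.87
eef_pos: [433.8, 357.4, 245.6]
ee_rot: [0.002, 0.22, 0.975, 0.001]
force: [0.5, 0.2, -1.6]
grip_width: 0.257
grip_force: 58.9
```

Azimuth 200° fits both overlays, and the plate edges give about 201.5°. I'll go to a tilted viewing pose beside the mouth axis.

Emit:
{"name": "drive_tool", "arguments": {"commands": "0.15 -0.347 0.01 0 0 0 15;0.15 -0.347 0.01 0 0 0 15;0.15 -0.347 0.01 0.0407 -0.1033 0 15;0.15 -0.347 0.01 0.0407 -0.1033 0 15;0.15 -0.347 0.01 0.0407 -0.1033 0 15;0.15 -0.347 0.01 0.0407 -0.1033 0 15;0.15 -0.347 0.01 0.0407 -0.1033 0 15;0.15 -0.347 0.01 0.0407 -0.1033 0 15;0.15 -0.347 0.01 0 0 0 15;0.15 -0.347 0.01 0 0 0 15;0.15 -0.347 0.01 0 0 0 15;0.15 -0.347 0.01 0 0 0 15;0 0 0 0 0 0 15;0 0 0 0 0 0 15;0 0 0 0 0 0 15"}}

```text
time_s: 6.12
eef_pos: [612.7, -58.8, 253.7]
ee_rot: [0.212, 0.213, 0.942, 0.146]
force: [0.3, 0.2, -1.7]
grip_width: 0.258
grip_force: 59.1
```

```bash
cat > v.py <<'E'
from h import *
import sys
def axis(az): return np.array([.5*np.cos(np.radians(az)),.5*np.sin(np.radians(az)),np.cos(np.radians(30))])
def circ(p,s,M,a,r,n=80):
    u=np.cross(a,[0,0,1]);u/=np.linalg.norm(u);v=np.cross(a,u)
    return np.array([proj(p,M+r*(np.cos(q)*u+np.sin(q)*v),s) for q in np.linspace(0,2*np.pi,n)])
def Rt(s):
    q=s["ee_rot"];return R.from_quat([q[1],q[2],q[3],q[0]]).as_matrix()
E
python3 - <<'E'
from v import *
s=sense();p=capture("wrist");print(s["eef_pos"],s["joints"].round(3),Rt(s).round(3).tolist())
for n in ("canister_mouth","thread_top"):
  for b in boxes_of(p,n): print(n,b)
M=np.array([607.5,-6.5,135.9]);a=axis(201.5);print(proj(p,M,s),proj(p,M-9.4*a,s))
c=circ(p,s,M,a,24)
g=cv2.resize(p["pixels"],None,fx=1.5,fy=1.5)
cv2.polylines(g,[(c*1.5).astype(int)],True,(0,0,255),1)
cv2.imwrite("pics/f.png",g);cv2.imwrite("pics/f_raw.png",p["pixels"])
E
```

```text
[612.73600829 -58.80978715 253.72744039] [-0.43   0.308  1.574  0.464  0.936 -1.774] [[-0.819, 0.34, 0.462], [0.463, 0.867, 0.184], [-0.338, 0.365, -0.867]]
canister_mouth {'position': [257.5, 95.0], 'confidence': 0.89}
canister_mouth {'position': [10.6, 235.6], 'confidence': 0.72}
thread_top {'position': [257.0, 98.8], 'confidence': 0.89}
[258.80699929 101.70251903] [258.78664808 101.78006362]
```

View pics/f.png

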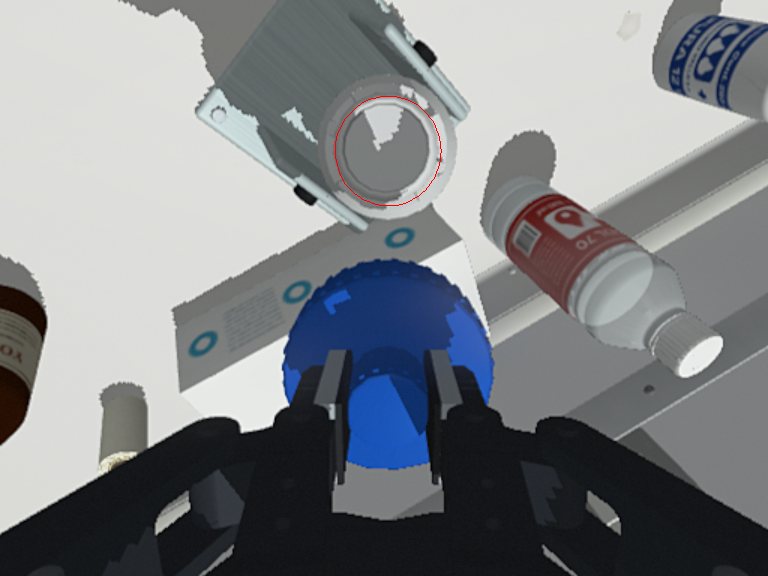

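The rim is concentric with the body in this view, so the axis direction is good. The rim centre is at about (259,99), 2–3 px above the prediction. I'll refine that numerically.

```bash
python3 - <<'E'
from v import *
s=sense();p=capture("wrist")
g=cv2.cvtColor(p["pixels"],cv2.COLOR_BGR2GRAY)[30:170,190:330]
g4=cv2.resize(g,None,fx=4,fy=4,interpolation=cv2.INTER_CUBIC)
for lo,hi in((22,29),(29,33),(33,38),(42,50)):
    c=cv2.HoughCircles(g4,cv2.HOUGH_GRADIENT,1,4,param1=60,param2=15,minRadius=lo*4,maxRadius=hi*4)
    if c is not None: print(lo,hi,[(c[0,i,:]/4+(190,30,0)).round(1).tolist() for i in range(min(4,len(c[0])))])
M=np.array([607.5,-6.5,135.9]);a=axis(201.5)
for off,r in((0,24),(0,21),(-9,24),(-9,28.5),(-45,38)):
    c=circ(p,s,M+off*a,a,r);print(off,r,c.mean(0).round(1),((c.max(0)-c.min(0))/2).round(1))
cv2.imwrite("pics/g.png",cv2.resize(g4,(560,560)))
E
```

```text
22 29 [[255.6, 98.6, 28.9], [255.4, 96.6, 28.9], [256.9, 98.1, 28.6], [254.4, 97.9, 28.6]]
29 33 [[257.6, 97.6, 30.9], [256.1, 98.6, 29.3], [253.6, 97.9, 30.6], [258.6, 97.4, 32.0]]
33 38 [[262.1, 95.6, 34.2], [262.4, 97.1, 34.0], [261.4, 96.9, 34.8], [261.1, 95.4, 35.3]]
42 50 [[254.1, 97.1, 48.8], [255.4, 97.1, 47.9], [255.6, 98.1, 47.4], [254.1, 95.9, 49.6]]
0 24 [257.5 100.2] [35.2 36.5]
0 21 [257.4 100.4] [30.8 31.9]
-9 24 [257.5 100.3] [33.9 35.2]
-9 28.5 [257.6 100.1] [40.2 41.8]
-45 38 [257.7 100. ] [46.7 48.5]
```

View pics/g.png

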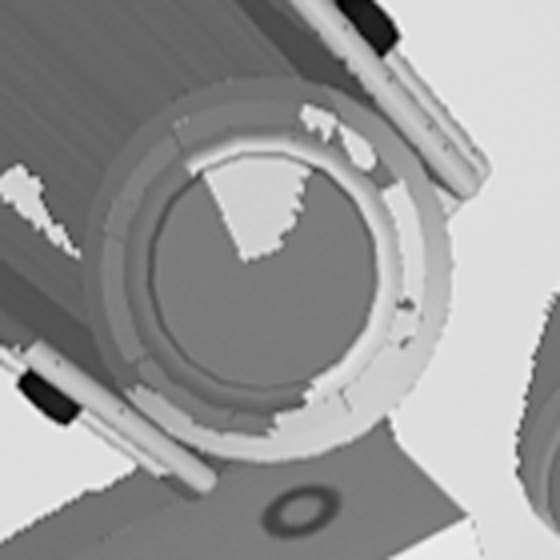

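Emit:
{"name": "drive_tool", "arguments": {"commands": "-0.12 0.09 -0.105 0.066 0.0263 -0.1239 15;-0.12 0.09 -0.105 0.066 0.0263 -0.1239 15;-0.12 0.09 -0.105 0.066 0.0263 -0.1239 15;-0.12 0.092 -0.111 0.066 0.0263 -0.1239 15;0 0 0 0.066 0.0263 -0.1239 15;0 0 0 0.066 0.0263 -0.1239 15;0 0 0 0.066 0.0263 -0.1239 15;0 0 0 0.066 0.0263 -0.1239 15;0 0 0 0.066 0.0263 -0.1239 15;0 0 0 0.066 0.0263 -0.1239 15;0 0 0 0.066 0.0263 -0.1239 15;0 0 0 0.066 0.0263 -0.1239 15;0 0 0 0.066 0.0263 -0.1239 15;0 0 0 0.066 0.0263 -0.1239 15;0 0 0 0 0 0 15;0 0 0 0 0 0 15;0 0 0 0 0 0 15"}}

```text
time_s: 7.73
eef_pos: [565.3, -22.7, 212.7]
ee_rot: [0.049, 0.816, 0.518, 0.252]
force: [-0.2, -0.1, -0.7]
grip_width: 0.256
grip_force: 59.1
```

```bash
cat > st.py <<'E'
from v import *
M=np.array([605.6,-6.5,134.9]);a=axis(201.5)
s=sense();Rm=Rt(s);K_=np.array(s["eef_pos"])+8*Rm[:,2]
d=K_-M;x=np.array([a[2]*np.cos(np.radians(201.5)),a[2]*np.sin(np.radians(201.5)),-.5]);y=np.cross(a,x)
print("t",s["time_s"],"tcp",s["eef_pos"].round(1),"knob out",(d@a).round(2),"lat x,y",(d@x).round(2),(d@y).round(2),"tilt",np.degrees(np.arccos(-Rm[:,2]@a)).round(2))
print("j",s["joints"].round(2),"F",s["force"].round(1),"Fa",(s["force"]@a).round(1),"Fx,y",(s["force"]@x).round(1),(s["force"]@y).round(1),"Ta",(s["wrist_torque"]@a).round(2),"grip",s["grip_width"],s["grip_force"],"z",Rm[:,2].round(3))
print("latfix world",(-(d-(d@a)*a)).round(1),"x",x.round(3),"y",y.round(3))
E
python3 st.py; python3 - <<'E'
from v import *
Q=capture("side");P=capture("scene")
c=lambda im,x0,y0,k:cv2.resize(im[y0:y0+80,x0:x0+80],None,fx=k,fy=k,interpolation=cv2.INTER_CUBIC)
cv2.imwrite("pics/i.png",np.hstack([c(P["pixels"],255,140,5),c(Q["pixels"],200,115,5)]))
E
```

```text
t 7.7333 tcp [565.3 -22.7 212.7] knob out 81.11 lat x,y -1.3 0.3 tilt 0.28
j [-0.4   0.24  1.78  0.5   0.8  -0.26] F [-0.2 -0.1 -0.7] Fa -0.5 Fx,y 0.5 -0.0 Ta 0.02 grip 0.25594255986891407 59.08186197280884 z [ 0.461  0.181 -0.868]
latfix world [-1.2 -0.1 -0.6] x [-0.806 -0.317 -0.5  ] y [ 0.367 -0.93   0.   ]
```

View pics/i.png

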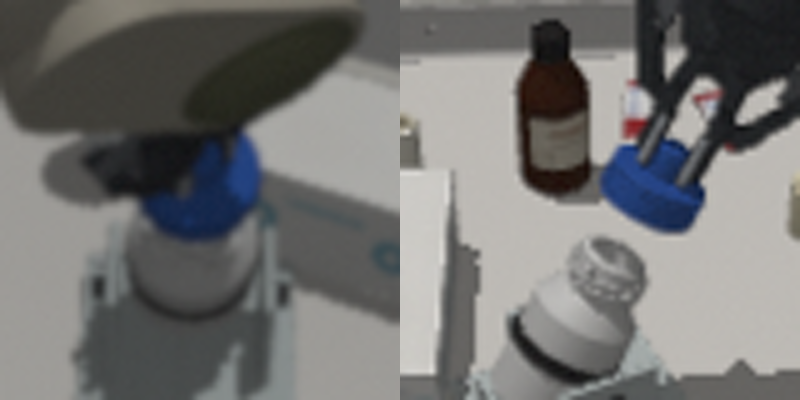

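Side view: the lid sits coaxially above the neck at about (322,153). I'll go in until the lid rim is level with the mouth.

Emit:
{"name": "drive_tool", "arguments": {"commands": "0.066 0.027 -0.132 0 0 0 15;0.066 0.027 -0.132 0 0 0 15;0.065 0.027 -0.132 0 0 0 15;0 0 0 0 0 0 15;0 0 0 0 0 0 15;0 0 0 0 0 0 15"}}

```text
time_s: 8.33
eef_pos: [585.2, -15.1, 173.8]
ee_rot: [0.049, 0.817, 0.517, 0.252]
force: [-0.1, 0.2, -1.2]
grip_width: 0.258
grip_force: 59.0
```

```bash
python3 st.py
```

```text
t 8.3333 tcp [585.2 -15.1 173.8] knob out 36.78 lat x,y -0.22 0.49 tilt 0.26
j [-0.37  0.33  1.78  0.54  0.71 -0.28] F [-0.1  0.2 -1.2] Fa -1.0 Fx,y 0.6 -0.2 Ta 0.04 grip 0.2582016631266559 59.02775824069977 z [ 0.462  0.181 -0.868]
latfix world [-0.4  0.4 -0.1] x [-0.806 -0.317 -0.5  ] y [ 0.367 -0.93   0.   ]
```

Emit:
{"name": "drive_tool", "arguments": {"commands": "0.007 0.0027 -0.013 0 0 0 15;0.007 0.0027 -0.013 0 0 0 15;0.007 0.0027 -0.013 0 0 0 15;0.007 0.0027 -0.013 0 0 0 15;0.007 0.0027 -0.013 0 0 0 15;0 0 0 0 0 0 15;0 0 0 0 0 0 15"}}

```text
time_s: 8.92
eef_pos: [588.7, -13.7, 166.8]
ee_rot: [0.049, 0.817, 0.516, 0.252]
force: [-0.9, 0.3, 1.5]
grip_width: 0.258
grip_force: 59.8
```

```bash
python3 st.py
```

```text
t 8.9167 tcp [588.7 -13.7 166.8] knob out 28.83 lat x,y -0.06 0.55 tilt 0.27
j [-0.36  0.35  1.77  0.54  0.7  -0.28] F [-0.9  0.3  1.5] Fa 1.7 Fx,y -0.2 -0.6 Ta -0.01 grip 0.2583328495862504 59.79699969291687 z [ 0.462  0.181 -0.868]
latfix world [-0.3  0.5 -0. ] x [-0.806 -0.317 -0.5  ] y [ 0.367 -0.93   0.   ]
```

Emit:
{"name": "drive_tool", "arguments": {"commands": "0.005 0.002 -0.009 0 0 0 15;0.005 0.002 -0.009 0 0 0 15;0.005 0.002 -0.009 0 0 0 15;0 0 0 0 0 0 15;0 0 0 0 0 0 15"}}

```text
time_s: 9.33
eef_pos: [590.4, -12.8, 164.0]
ee_rot: [0.048, 0.817, 0.516, 0.252]
force: [2.7, 2.9, 0.2]
grip_width: 0.259
grip_force: 59.1
```

```bash
python3 st.py
```

```text
t 9.3333 tcp [590.4 -12.8 164. ] knob out 25.4 lat x,y -0.23 0.31 tilt 0.25
j [-0.36  0.35  1.77  0.55  0.69 -0.29] F [2.7 2.9 0.2] Fa -1.6 Fx,y -3.2 -1.7 Ta -0.07 grip 0.2591362912189393 59.13220167160034 z [ 0.462  0.181 -0.868]
latfix world [-0.3  0.2 -0.1] x [-0.806 -0.317 -0.5  ] y [ 0.367 -0.93   0.   ]
```

Emit:
{"name": "drive_tool", "arguments": {"commands": "0.008 0.005 -0.006 0 0 0 15;0.005 0.002 -0.009 0 0 0 15;0.005 0.002 -0.009 0 0 0 15;0 0 0 0 0 0 15;0 0 0 0 0 0 15"}}

```text
time_s: 9.75
eef_pos: [591.8, -12.2, 161.9]
ee_rot: [0.048, 0.817, 0.516, 0.252]
force: [-5.2, -0.6, 6.6]
grip_width: 0.252
grip_force: 60.6
```

```bash
python3 st.py
```

```text
t 9.75 tcp [591.8 -12.2 161.9] knob out 22.83 lat x,y -0.56 0.27 tilt 0.28
j [-0.36  0.36  1.77  0.55  0.69 -0.29] F [-5.2 -0.6  6.6] Fa 8.3 Fx,y 1.1 -1.4 Ta -0.11 grip 0.2523136639285574 60.59873163700104 z [ 0.462  0.181 -0.868]
latfix world [-0.6  0.1 -0.3] x [-0.806 -0.317 -0.5  ] y [ 0.367 -0.93   0.   ]
```

Contact, seated on the threads (Fa 8 N). I'll turn backward in steps.

Emit:
{"name": "drive_tool", "arguments": {"commands": "0 0 0 -0.0513 -0.0201 0.0963 15;0 0 0 -0.0513 -0.0201 0.0963 15;0 0 0 -0.0513 -0.0201 0.0963 15;0 0 0 -0.0513 -0.0201 0.0963 15;0 0 0 0 0 0 15"}}

```text
time_s: 10.17
eef_pos: [591.7, -11.0, 162.1]
ee_rot: [0.091, 0.714, 0.652, 0.24]
force: [-4.3, 5.2, 8.4]
grip_width: 0.255
grip_force: 60.4
```

```bash
python3 st.py
```

```text
t 10.1667 tcp [591.7 -11.  162.1] knob out 22.82 lat x,y -0.93 -0.92 tilt 0.26
j [-0.36  0.36  1.77  0.55  0.69 -0.64] F [-4.3  5.2  8.4] Fa 8.3 Fx,y -2.4 -6.5 Ta -0.24 grip 0.25465460397640993 60.442771911621094 z [ 0.461  0.183 -0.868]
latfix world [-0.4 -1.2 -0.5] x [-0.806 -0.317 -0.5  ] y [ 0.367 -0.93   0.   ]
```

Emit:
{"name": "drive_tool", "arguments": {"commands": "-0.002 0.005 0 -0.0513 -0.0201 0.0963 15;0 0 0 -0.0513 -0.0201 0.0963 15;0 0 0 -0.0513 -0.0201 0.0963 15;0 0 0 0 0 0 15"}}

```text
time_s: 10.5
eef_pos: [590.8, -9.4, 162.0]
ee_rot: [0.12, 0.622, 0.74, 0.226]
force: [-9.3, 10.9, 13.1]
grip_width: 0.255
grip_force: 62.5
```

```bash
python3 st.py
```

```text
t 10.5 tcp [590.8  -9.4 162. ] knob out 22.91 lat x,y -0.68 -2.78 tilt 0.38
j [-0.35  0.36  1.77  0.55  0.69 -0.9 ] F [-9.3 10.9 13.1] Fa 13.7 Fx,y -2.5 -13.5 Ta -0.32 grip 0.2549963761828171 62.54766829126311 z [ 0.459  0.185 -0.869]
latfix world [ 0.5 -2.8 -0.3] x [-0.806 -0.317 -0.5  ] y [ 0.367 -0.93   0.   ]
```

```bash
python3 - <<'E'
from v import *
Q=capture("side");s=sense();P=capture("wrist")
cv2.imwrite("pics/j.png",np.hstack([cv2.resize(P["pixels"][120:320,150:370],(440,400)),cv2.resize(Q["pixels"][130:190,210:264],(360,400),interpolation=cv2.INTER_CUBIC)]))
# reproject knob/lid and mouth
M=np.array([605.6,-6.5,134.9]);a=axis(201.5);K_=np.array(s["eef_pos"])+8*Rt(s)[:,2]
print(proj(P,K_+11*a,s),proj(P,K_-10*a,s),proj(Q,K_+11*a),proj(Q,K_-10*a),proj(Q,M-45*a))
E
```

```text
[259.10457641 274.14307939] [259.24768012 251.96373586] [247.11262516 158.78270953] [244.26870109 163.82093241] [236.49721414 176.86044929]
```

View pics/j.png

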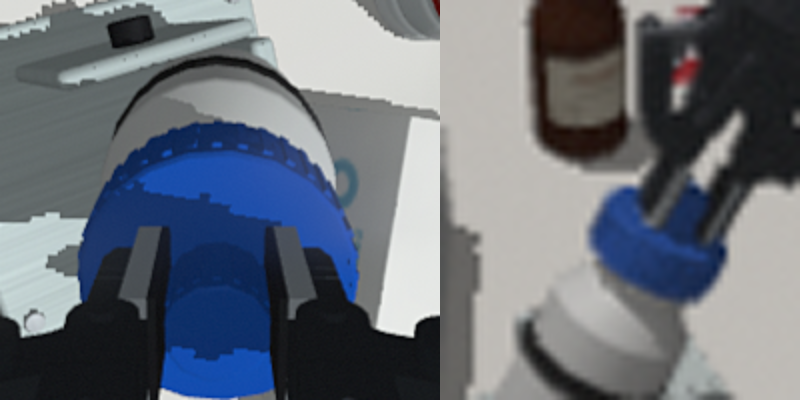

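The lid is on the neck and roughly square, but side force is building up. I'll shift with it to centre.

Emit:
{"name": "drive_tool", "arguments": {"commands": "-0.004 0.01 0.001 0 0 0 15;-0.003 0.01 0.001 0 0 0 15;0 0 0 0 0 0 15"}}

```text
time_s: 10.85
eef_pos: [590.6, -8.5, 162.0]
ee_rot: [0.121, 0.624, 0.738, 0.226]
force: [-3.8, 4.4, 7.8]
grip_width: 0.259
grip_force: 60.3
```

```bash
python3 st.py
```

```text
t 10.85 tcp [590.6  -8.5 162. ] knob out 22.82 lat x,y -0.78 -3.61 tilt 0.29
j [-0.35  0.36  1.77  0.55  0.69 -0.89] F [-3.8  4.4  7.8] Fa 7.7 Fx,y -2.2 -5.5 Ta -0.27 grip 0.2585952624349141 60.3353476524353 z [ 0.461  0.183 -0.869]
latfix world [ 0.7 -3.6 -0.4] x [-0.806 -0.317 -0.5  ] y [ 0.367 -0.93   0.   ]
```

Emit:
{"name": "drive_tool", "arguments": {"commands": "-0.002 0.006 0 -0.0513 -0.0201 0.0963 15;0 0 0 -0.0513 -0.0201 0.0963 15;0 0 0 -0.0513 -0.0201 0.0963 15;0 0 0 0 0 0 15"}}

```text
time_s: 11.18
eef_pos: [590.5, -9.6, 161.5]
ee_rot: [0.151, 0.521, 0.814, 0.207]
force: [-3.7, -2.1, 3.4]
grip_width: 0.255
grip_force: 60.7
```

```bash
python3 st.py
```

```text
t 11.1833 tcp [590.5  -9.6 161.5] knob out 22.63 lat x,y -0.12 -2.64 tilt 0.35
j [-0.35  0.36  1.77  0.55  0.68 -1.15] F [-3.7 -2.1  3.4] Fa 5.1 Fx,y 2.0 0.6 Ta -0.11 grip 0.2551898153109626 60.68468749523163 z [ 0.461  0.179 -0.869]
latfix world [ 0.9 -2.5 -0.1] x [-0.806 -0.317 -0.5  ] y [ 0.367 -0.93   0.   ]
```

Emit:
{"name": "drive_tool", "arguments": {"commands": "0.005 0.002 -0.009 0 0 0 15;0.005 0.002 -0.009 0 0 0 15;0 0 0 0 0 0 15"}}

```text
time_s: 11.43
eef_pos: [591.1, -9.4, 161.2]
ee_rot: [0.151, 0.522, 0.813, 0.207]
force: [-24.0, -6.9, 21.8]
grip_width: 0.255
grip_force: 63.6
```

```bash
python3 st.py
```

```text
t 11.4333 tcp [591.1  -9.4 161.2] knob out 22.04 lat x,y -0.43 -2.58 tilt 0.35
j [-0.35  0.36  1.77  0.55  0.68 -1.15] F [-24.   -6.9  21.8] Fa 31.3 Fx,y 10.7 -2.4 Ta -0.08 grip 0.2547921926399181 63.58867537163769 z [ 0.462  0.179 -0.869]
latfix world [ 0.6 -2.5 -0.2] x [-0.806 -0.317 -0.5  ] y [ 0.367 -0.93   0.   ]
```

Emit:
{"name": "drive_tool", "arguments": {"commands": "-0.005 -0.002 0.009 -0.0513 -0.0201 0.0963 15;0 0 0 -0.0513 -0.0201 0.0963 15;0 0 0 0 0 0 15"}}

```text
time_s: 11.68
eef_pos: [591.3, -10.7, 161.3]
ee_rot: [0.17, 0.449, 0.856, 0.192]
force: [-10.0, -11.0, 9.7]
grip_width: 0.257
grip_force: 63.7
```

```bash
python3 st.py
```

```text
t 11.6833 tcp [591.3 -10.7 161.3] knob out 22.31 lat x,y -0.34 -1.26 tilt 0.4
j [-0.35  0.36  1.77  0.55  0.68 -1.33] F [-10.  -11.    9.7] Fa 15.1 Fx,y 6.7 6.5 Ta -0.56 grip 0.2566019337762626 63.702538919169456 z [ 0.463  0.177 -0.868]
latfix world [ 0.2 -1.3 -0.2] x [-0.806 -0.317 -0.5  ] y [ 0.367 -0.93   0.   ]
```

Emit:
{"name": "drive_tool", "arguments": {"commands": "-0.004 -0.012 -0.005 -0.0513 -0.0201 0.0963 15;0 0 0 -0.0513 -0.0201 0.0963 15;0 0 0 0 0 0 15"}}

```text
time_s: 11.93
eef_pos: [592.1, -12.3, 161.6]
ee_rot: [0.188, 0.373, 0.891, 0.177]
force: [-2.5, -10.5, 7.0]
grip_width: 0.253
grip_force: 61.4
```

```bash
python3 st.py
```

```text
t 11.9333 tcp [592.1 -12.3 161.6] knob out 22.49 lat x,y -0.59 0.53 tilt 0.45
j [-0.35  0.36  1.77  0.55  0.68 -1.51] F [ -2.5 -10.5   7. ] Fa 9.2 Fx,y 1.9 8.9 Ta -0.26 grip 0.25341713883852407 61.38976634692881 z [ 0.466  0.175 -0.867]
latfix world [-0.7  0.3 -0.3] x [-0.806 -0.317 -0.5  ] y [ 0.367 -0.93   0.   ]
```

Emit:
{"name": "drive_tool", "arguments": {"commands": "0.006 -0.01 -0.004 -0.0513 -0.0201 0.0963 15;0.002 0 -0.002 -0.0513 -0.0201 0.0963 15;0 0 0 0 0 0 15"}}

```text
time_s: 12.18
eef_pos: [593.6, -13.3, 162.0]
ee_rot: [0.204, 0.294, 0.92, 0.16]
force: [-1.5, -7.7, 10.8]
grip_width: 0.263
grip_force: 61.6
```

```bash
python3 st.py
```

```text
t 12.1833 tcp [593.6 -13.3 162. ] knob out 22.28 lat x,y -1.71 2.02 tilt 0.5
j [-0.36  0.36  1.77  0.55  0.68 -1.69] F [-1.5 -7.7 10.8] Fa 11.5 Fx,y -1.7 6.6 Ta -0.18 grip 0.2628728681262596 61.63241358050982 z [ 0.469  0.175 -0.866]
latfix world [-2.1  1.3 -0.9] x [-0.806 -0.317 -0.5  ] y [ 0.367 -0.93   0.   ]
```

No drop after 80°, and the side forces look like a lug catching off-centre. I'll lift just clear of the threads, unwind, and find the true centre by touch on the neck.

Emit:
{"name": "drive_tool", "arguments": {"commands": "-0.014 0.004 0.015 0 0 0 15;-0.015 0.003 0.014 0 0 0 15;0 0 0 0 0 0 15;0 0 0 0.0513 0.0201 -0.0963 15;0 0 0 0.0513 0.0201 -0.0963 15;0 0 0 0.0513 0.0201 -0.0963 15;0 0 0 0.0513 0.0201 -0.0963 15;0 0 0 0.0513 0.0201 -0.0963 15;0 0 0 0.0513 0.0201 -0.0963 15;0 0 0 0.0513 0.0201 -0.0963 15;0 0 0 0.0513 0.0201 -0.0963 15;0 0 0 0.0513 0.0201 -0.0963 15;0 0 0 0.0513 0.0201 -0.0963 15;0 0 0 0.0513 0.0201 -0.0963 15;0 0 0 0.0513 0.0201 -0.0963 15;0 0 0 0.0513 0.0201 -0.0963 15;0 0 0 0.0513 0.0201 -0.0963 15;0 0 0 0 0 0 15;0 0 0 0 0 0 15"}}

```text
time_s: 13.77
eef_pos: [589.9, -13.0, 163.0]
ee_rot: [0.073, 0.769, 0.585, 0.246]
force: [4.0, -11.1, -2.2]
grip_width: 0.255
grip_force: 59.9
```

```bash
python3 st.py
```

```text
t 13.7667 tcp [589.9 -13.  163. ] knob out 24.82 lat x,y 0.66 0.39 tilt 0.48
j [-0.36  0.35  1.78  0.55  0.68 -0.46] F [  4.  -11.1  -2.2] Fa -1.7 Fx,y 1.4 11.8 Ta 0.14 grip 0.2552018855253362 59.89481636279379 z [ 0.465  0.175 -0.868]
latfix world [0.4 0.6 0.3] x [-0.806 -0.317 -0.5  ] y [ 0.367 -0.93   0.   ]
```

Emit:
{"name": "drive_tool", "arguments": {"commands": "0.011 -0.028 0 0 0 0 15;0 0 0 0 0 0 15;0 0 0 0 0 0 15;0 0 0 0 0 0 15"}}

```text
time_s: 14.1
eef_pos: [590.2, -13.8, 162.8]
ee_rot: [0.071, 0.769, 0.585, 0.247]
force: [0.1, -5.6, 3.5]
grip_width: 0.257
grip_force: 59.3
```

```bash
python3 st.py
```

```text
t 14.1 tcp [590.2 -13.8 162.8] knob out 24.66 lat x,y 0.76 1.19 tilt 0.3
j [-0.36  0.35  1.77  0.55  0.69 -0.46] F [ 0.1 -5.6  3.5] Fa 4.0 Fx,y -0.0 5.2 Ta 0.19 grip 0.2574597671264086 59.26712717887371 z [ 0.463  0.179 -0.868]
latfix world [0.2 1.4 0.4] x [-0.806 -0.317 -0.5  ] y [ 0.367 -0.93   0.   ]
```

Emit:
{"name": "drive_tool", "arguments": {"commands": "0.011 -0.028 0 0 0 0 15;0 0 0 0 0 0 15;0 0 0 0 0 0 15;0 0 0 0 0 0 15"}}

```text
time_s: 14.43
eef_pos: [590.7, -15.4, 162.4]
ee_rot: [0.07, 0.769, 0.586, 0.247]
force: [-2.6, 1.5, 3.3]
grip_width: 0.255
grip_force: 58.8
```

```bash
python3 st.py
```

```text
t 14.4333 tcp [590.7 -15.4 162.4] knob out 24.36 lat x,y 1.12 2.87 tilt 0.32
j [-0.36  0.36  1.77  0.55  0.69 -0.47] F [-2.6  1.5  3.3] Fa 3.8 Fx,y -0.1 -2.4 Ta 0.21 grip 0.25520892373629667 58.82127285003662 z [ 0.461  0.182 -0.869]
latfix world [-0.1  3.   0.6] x [-0.806 -0.317 -0.5  ] y [ 0.367 -0.93   0.   ]
```

Emit:
{"name": "drive_tool", "arguments": {"commands": "0.011 -0.028 0 0 0 0 15;0 0 0 0 0 0 15;0 0 0 0 0 0 15;0 0 0 0 0 0 15"}}

```text
time_s: 14.77
eef_pos: [591.4, -18.2, 161.4]
ee_rot: [0.069, 0.769, 0.586, 0.246]
force: [-1.6, 2.9, -4.8]
grip_width: 0.258
grip_force: 59.7
```

```bash
python3 st.py
```

```text
t 14.7667 tcp [591.4 -18.2 161.4] knob out 23.74 lat x,y 1.98 5.65 tilt 0.41
j [-0.37  0.36  1.77  0.55  0.7  -0.47] F [-1.6  2.9 -4.8] Fa -4.0 Fx,y 2.8 -3.2 Ta -0.04 grip 0.2575574845245858 59.72730875015259 z [ 0.459  0.182 -0.87 ]
latfix world [-0.5  5.9  1. ] x [-0.806 -0.317 -0.5  ] y [ 0.367 -0.93   0.   ]
```

```bash
python3 - <<'E'
from v import *
def blob(im):
    m=cv2.inRange(cv2.cvtColor(im,cv2.COLOR_BGR2HSV),(100,120,40),(130,255,255))
    n,l,st,c=cv2.connectedComponentsWithStats(m);i=1+st[1:,4].argmax();return st[i],c[i].round(1),l==i
print(blob(cv2.imread("pics/f_raw.png"))[:2])
s=sense();P=capture("wrist");b=blob(P["pixels"]);print(b[:2])
cv2.imwrite("pics/k_raw.png",P["pixels"])
Q=capture("side");print("side",blob(Q["pixels"])[:2],boxes_of(Q,"lid_knob")[:1],boxes_of(Q,"canister_mouth")[:1])
K_=np.array(s["eef_pos"])+8*Rt(s)[:,2];a=axis(201.5)
for d in(11,-10,-36): print(proj(Q,K_+d*a).round(1))
x0,y0=proj(Q,K_).astype(int)
f=cv2.imread("pics/f_raw.png")
cv2.imwrite("pics/k.png",np.vstack([np.hstack([cv2.resize(f[120:340,150:370],(400,300)),cv2.resize(P["pixels"][120:340,150:370],(400,300))]),np.hstack([cv2.resize(P["pixels"],(400,300)),cv2.resize(Q["pixels"][y0-20:y0+31,x0-34:x0+34],(400,300),interpolation=cv2.INTER_CUBIC)])]))
print(x0,y0)
E
```

```text
(array([  188,   173,   142,   140, 11241], dtype=int32), array([258. , 234.9]))
(array([  189,   161,   142,   140, 12339], dtype=int32), array([259.4, 223.5]))
side (array([ 448,  156,   64,   95, 3819], dtype=int32), array([480.8, 203.7])) [{'position': [242.0, 168.9], 'confidence': 0.62}] [{'position': [231.1, 184.2], 'confidence': 0.93}]
[246.8 157.3]
[244.  162.3]
[240.6 168.4]
245 159
```

View pics/k.png

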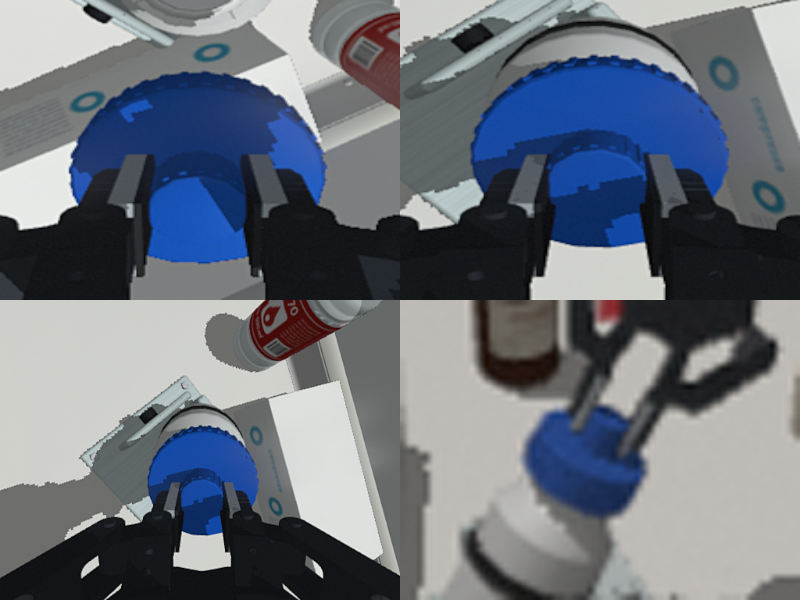

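The lid has slid about 5 mm along the pads: its top edge in the wrist image is at row 161, against 173 when first gripped. It sits on the neck, so I'll release it, let it settle, and regrip it centred with more force.

Emit:
{"name": "drive_tool", "arguments": {"commands": "0 0 0 0 0 0 25;0 0 0 0 0 0 30;0 0 0 0 0 0 40;0 0 0 0 0 0 50;0 0 0 0 0 0 50;0 0 0 0 0 0 50;0 0 0 0 0 0 50"}}

```text
time_s: 15.55
eef_pos: [592.4, -19.0, 163.0]
ee_rot: [0.071, 0.769, 0.585, 0.247]
force: [-0.1, 1.0, 0.0]
grip_width: 0.496
grip_force: 0.0
```

```bash
cat > lid.py <<'E'
from v import *
from st import *
P=capture("wrist");im=P["pixels"]
m=cv2.inRange(cv2.cvtColor(im,cv2.COLOR_BGR2HSV),(100,120,40),(130,255,255))
n,l,st,c=cv2.connectedComponentsWithStats(m);i=1+st[1:,4].argmax();print("blob",st[i],"toolx",Rm[:,0].round(3),"tooly",Rm[:,1].round(3))
print("pred top rim rows for knob at K:",[proj(P,K_+10*-a_+33.5*Rm[:,0],s).round(1).tolist() for a_ in (a,)],[proj(P,K_-10*a-33.5*Rm[:,1],s).round(1)[0],proj(P,K_-10*a+33.5*Rm[:,1],s).round(1)[0]])
for e in(0,2,4,6): print(e,proj(P,K_-12*a+(33.5+e)*Rm[:,0],s).round(1))
E
python3 lid.py
```

```text
t 15.55 tcp [592.4 -19.  163. ] knob out 24.78 lat x,y 0.54 6.78 tilt 0.25
j [-0.37  0.36  1.76  0.55  0.7  -0.47] F [-0.1  1.   0. ] Fa -0.1 Fx,y -0.3 -1.0 Ta 0.04 grip 0.49563231024777993 0.0 z [ 0.463  0.18  -0.868]
latfix world [-2.   6.5  0.3] x [-0.806 -0.317 -0.5  ] y [ 0.367 -0.93   0.   ]
blob [  180   162   140   138 13354] toolx [0.193 0.935 0.297] tooly [ 0.865 -0.305  0.398]
pred top rim rows for knob at K: [[259.5, 182.0]] [np.float64(188.1), np.float64(330.8)]
0 [259.5 181. ]
2 [259.5 176.6]
4 [259.5 172.2]
6 [259.5 167.8]
```

The released lid sits within about 0.5 mm of my estimated axis, so the mouth estimate was right and the grip had drifted. I'll re-centre and regrip at 110 N.

Emit:
{"name": "drive_tool", "arguments": {"commands": "-0.013 0.067 -0.016 0 0 0 50;0 0 0 0 0 0 50;0 0 0 0 0 0 50;0 0 0 0 0 0 30;0 0 0 0 0 0 15;0 0 0 0 0 0 15;0 0 0 0 0 0 15;0 0 0 0 0 0 15;0 0 0 0 0 0 15;0 0 0 0 0 0 15", "force": 110}}

```text
time_s: 16.43
eef_pos: [590.8, -12.1, 161.3]
ee_rot: [0.07, 0.769, 0.586, 0.247]
force: [-5.7, -0.7, 5.7]
grip_width: 0.237
grip_force: 107.6
```

```bash
python3 lid.py
```

```text
t 16.4333 tcp [590.8 -12.1 161.3] knob out 22.81 lat x,y 0.51 -0.24 tilt 0.27
j [-0.36  0.36  1.77  0.55  0.69 -0.46] F [-5.7 -0.7  5.7] Fa 7.7 Fx,y 2.0 -1.4 Ta -0.02 grip 0.2371158876712563 107.60534048080444 z [ 0.462  0.181 -0.868]
latfix world [ 0.5 -0.1  0.3] x [-0.806 -0.317 -0.5  ] y [ 0.367 -0.93   0.   ]
blob [  188   174   140   138 10852] toolx [0.193 0.935 0.297] tooly [ 0.866 -0.304  0.397]
pred top rim rows for knob at K: [[259.5, 182.0]] [np.float64(188.2), np.float64(330.8)]
0 [259.5 181. ]
2 [259.5 176.6]
4 [259.5 172.2]
6 [259.5 167.8]
```

Emit:
{"name": "drive_tool", "arguments": {"commands": "0.002 0 0 -0.0513 -0.0201 0.0963 15;0 0 0 -0.0513 -0.0201 0.0963 15;0 0 0 -0.0513 -0.0201 0.0963 15;0 0 0 -0.0513 -0.0201 0.0963 15;0 0 0 0 0 0 15"}}

```text
time_s: 16.9
eef_pos: [591.6, -12.7, 163.1]
ee_rot: [0.114, 0.654, 0.711, 0.231]
force: [-11.5, -3.2, 16.7]
grip_width: 0.234
grip_force: 108.9
```

```bash
python3 lid.py
```

```text
t 16.9 tcp [591.6 -12.7 163.1] knob out 24.07 lat x,y -0.89 0.66 tilt 0.24
j [-0.36  0.36  1.77  0.55  0.69 -0.81] F [-11.5  -3.2  16.7] Fa 20.4 Fx,y 1.9 -1.2 Ta 0.17 grip 0.23398546514658045 108.8831627368927 z [ 0.465  0.179 -0.867]
latfix world [-1.   0.3 -0.4] x [-0.806 -0.317 -0.5  ] y [ 0.367 -0.93   0.   ]
blob [  188   174   140   138 10879] toolx [-0.119  0.983  0.14 ] tooly [0.877 0.038 0.478]
pred top rim rows for knob at K: [[259.2, 182.4]] [np.float64(187.9), np.float64(330.5)]
0 [259.2 181.3]
2 [259.2 177. ]
4 [259.2 172.6]
6 [259.2 168.2]
```

It is rising as described (24.1 mm, Fa 20). Continuing backward.

Emit:
{"name": "drive_tool", "arguments": {"commands": "0 0 0 -0.0513 -0.0201 0.0963 15;0 0 0 -0.0513 -0.0201 0.0963 15;0 0 0 0 0 0 15"}}

```text
time_s: 17.2
eef_pos: [591.4, -12.6, 163.3]
ee_rot: [0.133, 0.59, 0.765, 0.221]
force: [-17.1, -3.4, 22.2]
grip_width: 0.238
grip_force: 109.7
```

```bash
python3 st.py
```

```text
t 17.2 tcp [591.4 -12.6 163.3] knob out 24.29 lat x,y -0.76 0.5 tilt 0.2
j [-0.36  0.36  1.77  0.55  0.69 -0.99] F [-17.1  -3.4  22.2] Fa 27.8 Fx,y 3.8 -3.1 Ta -0.67 grip 0.23787841086427425 109.68868374824524 z [ 0.465  0.18  -0.867]
latfix world [-0.8  0.2 -0.4] x [-0.806 -0.317 -0.5  ] y [ 0.367 -0.93   0.   ]
```

Emit:
{"name": "drive_tool", "arguments": {"commands": "-0.003 -0.001 0.005 -0.0513 -0.0201 0.0963 15;0 0 0 -0.0513 -0.0201 0.0963 15;0 0 0 0 0 0 15"}}

```text
time_s: 17.45
eef_pos: [590.8, -12.3, 163.4]
ee_rot: [0.151, 0.522, 0.813, 0.208]
force: [-17.9, -2.3, 21.2]
grip_width: 0.236
grip_force: 110.0
```

```bash
python3 st.py
```

```text
t 17.45 tcp [590.8 -12.3 163.4] knob out 24.66 lat x,y -0.5 -0.03 tilt 0.17
j [-0.36  0.35  1.77  0.55  0.69 -1.16] F [-17.9  -2.3  21.2] Fa 27.1 Fx,y 4.5 -4.4 Ta -1.08 grip 0.23613875056001554 110.01819133758545 z [ 0.464  0.181 -0.867]
latfix world [-0.4 -0.2 -0.3] x [-0.806 -0.317 -0.5  ] y [ 0.367 -0.93   0.   ]
```

Emit:
{"name": "drive_tool", "arguments": {"commands": "-0.003 -0.001 0.005 -0.0513 -0.0201 0.0963 15;0 0 0 -0.0513 -0.0201 0.0963 15;0 0 0 0 0 0 15"}}

```text
time_s: 17.7
eef_pos: [589.4, -11.1, 162.6]
ee_rot: [0.167, 0.448, 0.856, 0.194]
force: [-16.4, 3.5, 16.9]
grip_width: 0.236
grip_force: 110.6
```

```bash
python3 st.py
```

```text
t 17.7 tcp [589.4 -11.1 162.6] knob out 24.38 lat x,y 0.69 -1.63 tilt 0.33
j [-0.36  0.35  1.77  0.55  0.69 -1.34] F [-16.4   3.5  16.9] Fa 21.6 Fx,y 3.7 -9.3 Ta -0.33 grip 0.23558949730758272 110.5897307395935 z [ 0.46   0.183 -0.869]
latfix world [ 1.1 -1.3  0.3] x [-0.806 -0.317 -0.5  ] y [ 0.367 -0.93   0.   ]
```

Emit:
{"name": "drive_tool", "arguments": {"commands": "0 0 0 -0.0513 -0.0201 0.0963 15;0 0 0 -0.0513 -0.0201 0.0963 15;0 0 0 0 0 0 15"}}

```text
time_s: 17.95
eef_pos: [588.8, -11.1, 162.0]
ee_rot: [0.182, 0.372, 0.893, 0.179]
force: [-19.7, 2.4, 14.4]
grip_width: 0.236
grip_force: 109.4
```

```bash
python3 lid.py
```

```text
t 17.95 tcp [588.8 -11.1 162. ] knob out 24.14 lat x,y 1.47 -1.93 tilt 0.42
j [-0.36  0.35  1.78  0.55  0.69 -1.51] F [-19.7   2.4  14.4] Fa 21.2 Fx,y 7.9 -9.5 Ta -0.16 grip 0.23613787015869384 109.42045569419861 z [ 0.459  0.184 -0.869]
latfix world [ 1.9 -1.3  0.7] x [-0.806 -0.317 -0.5  ] y [ 0.367 -0.93   0.   ]
blob [  189   180   139   138 10068] toolx [-0.657  0.729 -0.193] tooly [0.598 0.66  0.455]
pred top rim rows for knob at K: [[258.6, 183.0]] [np.float64(187.3), np.float64(329.9)]
0 [258.6 182. ]
2 [258.6 177.6]
4 [258.6 173.2]
6 [258.6 168.8]
```

The torque peaked and the fingers slipped, because I pressed too hard for the lid to climb. I'll release, regrip centred, then use lift–turn–lower with light force.

Emit:
{"name": "drive_tool", "arguments": {"commands": "0 0 0 0 0 0 30;0 0 0 0 0 0 50;0 0 0 0 0 0 50;0 0 0 0 0 0 50;0 0 0 0 0 0 50;0 0 0 0 0 0 50"}}

```text
time_s: 18.5
eef_pos: [590.5, -12.3, 161.9]
ee_rot: [0.184, 0.374, 0.891, 0.178]
force: [0.8, 0.6, -0.7]
grip_width: 0.503
grip_force: 0.0
```

```bash
cat >> lid.py <<'E'
w=m[:,:]; 
def pred(e):  # lid silhouette bbox for knob K+e (tool x,y,z)
    o=K_+Rm@np.array(e); pts=[]
    for h in(-36,-10):
        pts+= [proj(P,o+h*a+33.5*(np.cos(t)*x+np.sin(t)*y),s) for t in np.linspace(0,6.28,72)]
    pts=np.array(pts);return pts[:,0].min(),pts[:,0].max(),pts[:,1].min()
from scipy.optimize import least_squares
ob=np.array([st[i][0],st[i][0]+st[i][2],st[i][1]])
f=least_squares(lambda e:np.array(pred(e))-ob,[0,0,0]).x
print("lid offset in tool",f.round(1),"lid lateral vs axis",((K_+Rm@f-M)@x).round(1),((K_+Rm@f-M)@y).round(1),"lid out",((K_+Rm@f-M)@a).round(1))
print("shift to centre TCP (lateral only) world", (Rm@np.array([f[0],f[1],0])).round(1))
E
python3 lid.py
```

```text
t 18.5 tcp [590.5 -12.3 161.9] knob out 23.49 lat x,y 0.52 -0.11 tilt 0.28
j [-0.36  0.36  1.77  0.55  0.69 -1.51] F [ 0.8  0.6 -0.7] Fa -1.0 Fx,y -0.5 -0.3 Ta -0.02 grip 0.5026509029935137 0.0 z [ 0.462  0.18  -0.868]
latfix world [0.5 0.1 0.3] x [-0.806 -0.317 -0.5  ] y [ 0.367 -0.93   0.   ]
blob [  185   173   140   140 13050] toolx [-0.652  0.733 -0.195] tooly [0.601 0.656 0.456]
pred top rim rows for knob at K: [[258.6, 182.9]] [np.float64(187.3), np.float64(329.9)]
0 [258.6 181.8]
2 [258.6 177.5]
4 [258.6 173.1]
6 [258.6 168.7]
lid offset in tool [-1.5 -1.7  2.7] lid lateral vs axis 1.5 2.0 lid out 20.8
shift to centre TCP (lateral only) world [-0.1 -2.3 -0.5]
```

Emit:
{"name": "drive_tool", "arguments": {"commands": "0 0 0 0.0719 0.028 -0.135 50;0 0 0 0.0719 0.028 -0.135 50;0 0 0 0.0719 0.028 -0.135 50;0 0 0 0.0719 0.028 -0.135 50;0 0 0 0.0719 0.028 -0.135 50;0 0 0 0.0719 0.028 -0.135 50;0 0 0 0.0719 0.028 -0.135 50;0 0 0 0.0719 0.028 -0.135 50;0 0 0 0.0719 0.028 -0.135 50;0 0 0 0.0719 0.028 -0.135 50;0 0 0 0 0 0 30;0 0 0 0 0 0 15;0 0 0 0 0 0 15;0 0 0 0 0 0 15;0 0 0 0 0 0 15;0 0 0 0 0 0 15;0 0 0 0 0 0 15"}}

```text
time_s: 19.97
eef_pos: [590.5, -12.3, 162.3]
ee_rot: [0.049, 0.817, 0.516, 0.252]
force: [-3.1, -1.5, 4.5]
grip_width: 0.242
grip_force: 107.6
```

```bash
python3 lid.py
```

```text
t 19.9667 tcp [590.5 -12.3 162.3] knob out 23.8 lat x,y 0.3 -0.12 tilt 0.25
j [-0.36  0.36  1.77  0.55  0.69 -0.29] F [-3.1 -1.5  4.5] Fa 5.6 Fx,y 0.7 0.3 Ta 0.06 grip 0.24153113935691478 107.61879444122314 z [ 0.463  0.18  -0.868]
latfix world [ 0.3 -0.   0.1] x [-0.806 -0.317 -0.5  ] y [ 0.367 -0.93   0.   ]
blob [  188   174   140   138 10939] toolx [0.34  0.868 0.362] tooly [ 0.819 -0.463  0.341]
pred top rim rows for knob at K: [[259.5, 181.8]] [np.float64(188.2), np.float64(330.8)]
0 [259.5 180.8]
2 [259.5 176.4]
4 [259.5 172. ]
6 [259.5 167.6]
lid offset in tool [-2.6 -0.7  2.6] lid lateral vs axis 2.7 1.1 lid out 21.2
shift to centre TCP (lateral only) world [-1.5 -1.9 -1.2]
```

Emit:
{"name": "drive_tool", "arguments": {"commands": "-0.014 -0.0054 0.026 0 0 0 15;0 0 0 -0.0513 -0.0201 0.0963 15;0 0 0 -0.0513 -0.0201 0.0963 15;0.014 0.0054 -0.026 0 0 0 15;0 0 0 0 0 0 15;0 0 0 0 0 0 15"}}

```text
time_s: 20.52
eef_pos: [591.1, -11.5, 163.3]
ee_rot: [0.071, 0.77, 0.584, 0.248]
force: [-0.4, 4.9, 8.9]
grip_width: 0.237
grip_force: 109.2
```

```bash
python3 st.py
```

```text
t 20.5167 tcp [591.1 -11.5 163.3] knob out 24.26 lat x,y -0.87 -0.63 tilt 0.1
j [-0.36  0.35  1.77  0.55  0.69 -0.46] F [-0.4  4.9  8.9] Fa 7.0 Fx,y -5.7 -4.7 Ta -0.78 grip 0.23722714990024577 109.16199445724487 z [ 0.465  0.182 -0.867]
latfix world [-0.5 -0.9 -0.4] x [-0.806 -0.317 -0.5  ] y [ 0.367 -0.93   0.   ]
```

Emit:
{"name": "drive_tool", "arguments": {"commands": "-0.014 -0.0054 0.026 0 0 0 15;0 0 0 -0.0513 -0.0201 0.0963 15;0 0 0 -0.0513 -0.0201 0.0963 15;0.014 0.0054 -0.026 0 0 0 15;0 0 0 0 0 0 15;0 0 0 0 0 0 15"}}

```text
time_s: 21.02
eef_pos: [591.0, -13.0, 162.8]
ee_rot: [0.093, 0.715, 0.649, 0.24]
force: [-2.1, -2.5, 5.7]
grip_width: 0.238
grip_force: 111.9
```

```bash
python3 st.py
```

```text
t 21.0167 tcp [591.  -13.  162.8] knob out 24.12 lat x,y -0.09 0.71 tilt 0.28
j [-0.36  0.36  1.77  0.55  0.68 -0.63] F [-2.1 -2.5  5.7] Fa 6.3 Fx,y -0.4 1.5 Ta -0.07 grip 0.23846379619553157 111.93076729774475 z [ 0.465  0.179 -0.867]
latfix world [-0.3  0.6 -0. ] x [-0.806 -0.317 -0.5  ] y [ 0.367 -0.93   0.   ]
```

Emit:
{"name": "drive_tool", "arguments": {"commands": "-0.023 -0.009 0.043 0 0 0 15;0 0 0 0 0 0 15;0 0 0 -0.0513 -0.0201 0.0963 15;0 0 0 -0.0513 -0.0201 0.0963 15;0 0 0 0 0 0 15;0.023 0.009 -0.043 0 0 0 15;0 0 0 0 0 0 15;0 0 0 0 0 0 15"}}

```text
time_s: 21.68
eef_pos: [590.1, -13.3, 162.0]
ee_rot: [0.113, 0.657, 0.708, 0.231]
force: [0.7, -5.0, 0.3]
grip_width: 0.235
grip_force: 113.9
```

```bash
python3 lid.py
```

```text
t 21.6833 tcp [590.1 -13.3 162. ] knob out 23.95 lat x,y 1.1 0.67 tilt 0.28
j [-0.36  0.35  1.78  0.55  0.68 -0.81] F [ 0.7 -5.   0.3] Fa 0.8 Fx,y 0.9 4.9 Ta -1.04 grip 0.23507072039632426 113.88826847076416 z [ 0.463  0.179 -0.868]
latfix world [0.6 1.  0.5] x [-0.806 -0.317 -0.5  ] y [ 0.367 -0.93   0.   ]
blob [  189   170   142   139 11426] toolx [-0.11   0.983  0.144] tooly [0.879 0.029 0.475]
pred top rim rows for knob at K: [[259.3, 182.4]] [np.float64(188.0), np.float64(330.5)]
0 [259.3 181.3]
2 [259.3 177. ]
4 [259.3 172.6]
6 [259.3 168.2]
lid offset in tool [0.1 0.3 1. ] lid lateral vs axis 0.7 0.6 lid out 23.0
shift to centre TCP (lateral only) world [0.3 0.1 0.2]
```

Emit:
{"name": "drive_tool", "arguments": {"commands": "-0.023 -0.009 0.043 0 0 0 15;0 0 0 0 0 0 15;0 0 0 -0.0513 -0.0201 0.0963 15;0 0 0 -0.0513 -0.0201 0.0963 15;0 0 0 0 0 0 15;0.023 0.009 -0.043 0 0 0 15;0 0 0 0 0 0 15;0 0 0 0 0 0 15"}}

```text
time_s: 22.4
eef_pos: [591.4, -12.1, 167.5]
ee_rot: [0.135, 0.59, 0.764, 0.222]
force: [-31.0, -3.4, 47.5]
grip_width: 0.237
grip_force: 149.9
```

```bash
python3 lid.py
```

```text
t 22.4 tcp [591.4 -12.1 167.5] knob out 27.87 lat x,y -3.08 -0.02 tilt 0.27
j [-0.36  0.35  1.77  0.55  0.69 -0.98] F [-31.   -3.4  47.5] Fa 56.2 Fx,y 2.3 -8.1 Ta 0.03 grip 0.23704922074388082 149.88297667354345 z [ 0.469  0.18  -0.865]
latfix world [-2.5 -1.  -1.5] x [-0.806 -0.317 -0.5  ] y [ 0.367 -0.93   0.   ]
blob [  186   171   142   141 11468] toolx [-0.267  0.962  0.056] tooly [0.842 0.205 0.499]
pred top rim rows for knob at K: [[259.0, 182.5]] [np.float64(187.7), np.float64(330.3)]
0 [259.  181.5]
2 [259.  177.1]
4 [259.  172.7]
6 [259.  168.3]
lid offset in tool [-0.3 -0.9  0.8] lid lateral vs axis -2.1 0.2 lid out 27.1
shift to centre TCP (lateral only) world [-0.7 -0.5 -0.5]
```

It is now on top of the stop between two threads (est. 27.9 mm, Fa 56 N). The drop should come just after it, so I'll lift, turn and lower gently.

Emit:
{"name": "drive_tool", "arguments": {"commands": "-0.028 -0.011 0.052 0 0 0 15;0 0 0 0 0 0 15;0 0 0 -0.0513 -0.0201 0.0963 15;0 0 0 -0.0513 -0.0201 0.0963 15;0 0 0 0 0 0 15;0.014 0.0054 -0.026 0 0 0 15;0 0 0 0 0 0 15;0 0 0 0 0 0 15"}}

```text
time_s: 23.12
eef_pos: [589.3, -12.9, 164.3]
ee_rot: [0.151, 0.523, 0.813, 0.208]
force: [4.6, -2.5, -2.5]
grip_width: 0.237
grip_force: 114.3
```

```bash
python3 lid.py | grep -v "^[0246] "
```

```text
t 23.1167 tcp [589.3 -12.9 164.3] knob out 26.24 lat x,y 0.46 -0.01 tilt 0.25
j [-0.36  0.35  1.78  0.55  0.69 -1.16] F [ 4.6 -2.5 -2.5] Fa -3.8 Fx,y -1.7 4.0 Ta 0.62 grip 0.23716894747728717 114.329913854599 z [ 0.463  0.18  -0.868]
latfix world [0.4 0.1 0.2] x [-0.806 -0.317 -0.5  ] y [ 0.367 -0.93   0.   ]
blob [  189   171   141   141 11309] toolx [-0.408  0.913 -0.029] tooly [0.787 0.367 0.496]
pred top rim rows for knob at K: [[259.0, 182.7]] [np.float64(187.7), np.float64(330.2)]
lid offset in tool [-0.4  0.2  1.9] lid lateral vs axis 0.2 0.4 lid out 24.3
shift to centre TCP (lateral only) world [ 0.4 -0.3  0.1]
```

Emit:
{"name": "drive_tool", "arguments": {"commands": "0.009 0.0036 -0.017 0 0 0 15;0.005 0.002 -0.009 0 0 0 15;0.005 0.002 -0.009 0 0 0 15;0 0 0 0 0 0 15;0 0 0 0 0 0 15"}}

```text
time_s: 23.58
eef_pos: [590.4, -12.7, 163.5]
ee_rot: [0.152, 0.522, 0.813, 0.208]
force: [-31.8, -11.8, 32.4]
grip_width: 0.235
grip_force: 120.3
```

```bash
python3 lid.py | grep -v "^[0246] "
```

```text
t 23.5833 tcp [590.4 -12.7 163.5] knob out 25.0 lat x,y -0.01 0.24 tilt 0.25
j [-0.36  0.35  1.77  0.55  0.69 -1.16] F [-31.8 -11.8  32.4] Fa 45.0 Fx,y 13.2 -0.7 Ta 0.57 grip 0.23462538473991743 120.26785612106323 z [ 0.464  0.18  -0.868]
latfix world [-0.1  0.2 -0. ] x [-0.806 -0.317 -0.5  ] y [ 0.367 -0.93   0.   ]
blob [  188   171   142   141 11354] toolx [-0.409  0.912 -0.03 ] tooly [0.786 0.369 0.496]
pred top rim rows for knob at K: [[259.0, 182.7]] [np.float64(187.7), np.float64(330.2)]
lid offset in tool [-0.2  0.   0.8] lid lateral vs axis -0.0 0.5 lid out 24.2
shift to centre TCP (lateral only) world [ 0.1 -0.2  0. ]
```

Emit:
{"name": "drive_tool", "arguments": {"commands": "-0.01 -0.004 0.019 0 0 0 15;0 0 0 -0.0513 -0.0201 0.0963 15;0 0 0 -0.0513 -0.0201 0.0963 15;0 0 0 0 0 0 15;0 0 0 0 0 0 15"}}

```text
time_s: 24.05
eef_pos: [589.9, -12.8, 164.4]
ee_rot: [0.169, 0.45, 0.855, 0.194]
force: [-15.5, -5.9, 17.7]
grip_width: 0.238
grip_force: 117.6
```

```bash
python3 lid.py | grep -v "^[0246] "
```

```text
t 24.05 tcp [589.9 -12.8 164.4] knob out 26.0 lat x,y -0.07 0.15 tilt 0.2
j [-0.36  0.35  1.77  0.55  0.69 -1.33] F [-15.5  -5.9  17.7] Fa 23.6 Fx,y 5.5 -0.2 Ta 0.12 grip 0.2382977808637035 117.5630521774292 z [ 0.464  0.18  -0.867]
latfix world [-0.1  0.1 -0. ] x [-0.806 -0.317 -0.5  ] y [ 0.367 -0.93   0.   ]
blob [  188   171   141   141 11289] toolx [-0.538  0.835 -0.114] tooly [0.704 0.519 0.485]
pred top rim rows for knob at K: [[258.8, 182.8]] [np.float64(187.5), np.float64(330.0)]
lid offset in tool [-0.4 -0.1  1.9] lid lateral vs axis -0.0 0.5 lid out 24.1
shift to centre TCP (lateral only) world [ 0.1 -0.4 -0. ]
```

A clean rise along the thread (0.75 mm per 10°), with the lid centred. Continuing.

Emit:
{"name": "drive_tool", "arguments": {"commands": "-0.004 -0.0015 0.008 -0.0513 -0.0201 0.0963 15;0 0 0 -0.0513 -0.0201 0.0963 15;0 0 0 0 0 0 15;0 0 0 0 0 0 15"}}

```text
time_s: 24.43
eef_pos: [589.6, -13.0, 165.1]
ee_rot: [0.185, 0.374, 0.891, 0.179]
force: [-12.1, -7.3, 15.6]
grip_width: 0.237
grip_force: 117.3
```

```bash
python3 st.py
```

```text
t 24.4333 tcp [589.6 -13.  165.1] knob out 26.75 lat x,y -0.09 0.24 tilt 0.2
j [-0.36  0.35  1.77  0.55  0.69 -1.51] F [-12.1  -7.3  15.6] Fa 20.5 Fx,y 4.2 2.3 Ta 0.11 grip 0.23721018206059374 117.25173354148865 z [ 0.464  0.18  -0.867]
latfix world [-0.2  0.2 -0. ] x [-0.806 -0.317 -0.5  ] y [ 0.367 -0.93   0.   ]
```

Emit:
{"name": "drive_tool", "arguments": {"commands": "-0.002 -0.001 0.004 -0.0513 -0.0201 0.0963 15;0 0 0 -0.0513 -0.0201 0.0963 15;0 0 0 0 0 0 15;0 0 0 0 0 0 15"}}

```text
time_s: 24.77
eef_pos: [589.6, -13.4, 165.8]
ee_rot: [0.201, 0.295, 0.92, 0.162]
force: [-14.2, -5.9, 16.3]
grip_width: 0.236
grip_force: 117.4
```

```bash
python3 st.py
```

```text
t 24.7667 tcp [589.6 -13.4 165.8] knob out 27.47 lat x,y -0.4 0.57 tilt 0.21
j [-0.36  0.35  1.77  0.55  0.69 -1.68] F [-14.2  -5.9  16.3] Fa 21.9 Fx,y 5.2 0.3 Ta 0.07 grip 0.2363391791079859 117.43788957595825 z [ 0.465  0.18  -0.867]
latfix world [-0.5  0.4 -0.2] x [-0.806 -0.317 -0.5  ] y [ 0.367 -0.93   0.   ]
```

Emit:
{"name": "drive_tool", "arguments": {"commands": "-0.003 -0.001 0.006 -0.0513 -0.0201 0.0963 15;0 0 0 -0.0513 -0.0201 0.0963 15;0 0 0 0 0 0 15;0 0 0 0 0 0 15"}}

```text
time_s: 25.1
eef_pos: [589.6, -13.5, 166.5]
ee_rot: [0.214, 0.214, 0.942, 0.144]
force: [-9.9, -8.0, 15.9]
grip_width: 0.238
grip_force: 117.1
```

```bash
python3 st.py
```

```text
t 25.1 tcp [589.6 -13.5 166.5] knob out 28.07 lat x,y -0.66 0.67 tilt 0.21
j [-0.36  0.35  1.77  0.55  0.69 -1.85] F [-9.9 -8.  15.9] Fa 19.8 Fx,y 2.5 3.8 Ta 0.11 grip 0.23833258197685514 117.06628918647766 z [ 0.466  0.18  -0.866]
latfix world [-0.8  0.4 -0.3] x [-0.806 -0.317 -0.5  ] y [ 0.367 -0.93   0.   ]
```

Emit:
{"name": "drive_tool", "arguments": {"commands": "0 0 0 -0.0513 -0.0201 0.0963 15;0 0 0 -0.0513 -0.0201 0.0963 15;0 0 0 0 0 0 15;0 0 0 0 0 0 15"}}

```text
time_s: 25.43
eef_pos: [589.1, -12.8, 164.7]
ee_rot: [0.225, 0.132, 0.957, 0.126]
force: [1.8, -3.5, 1.3]
grip_width: 0.235
grip_force: 114.9
```

```bash
python3 st.py
```

```text
t 25.4333 tcp [589.1 -12.8 164.7] knob out 26.63 lat x,y 0.37 -0.18 tilt 0.19
j [-0.36  0.35  1.78  0.55  0.69 -2.03] F [ 1.8 -3.5  1.3] Fa 0.9 Fx,y -1.0 3.9 Ta 0.18 grip 0.23510627875063878 114.88137245178223 z [ 0.463  0.181 -0.868]
latfix world [ 0.4 -0.   0.2] x [-0.806 -0.317 -0.5  ] y [ 0.367 -0.93   0.   ]
```

The load has gone (Fa 0.9), so the lugs are at the starts. Letting it down along the axis.

Emit:
{"name": "drive_tool", "arguments": {"commands": "0.009 0.0036 -0.017 0 0 0 15;0.009 0.0036 -0.017 0 0 0 15;0 0 0 0 0 0 15;0 0 0 0 0 0 15"}}

```text
time_s: 25.77
eef_pos: [590.5, -11.8, 160.9]
ee_rot: [0.224, 0.132, 0.957, 0.126]
force: [-2.9, -3.3, 4.3]
grip_width: 0.232
grip_force: 116.0
```

```bash
python3 lid.py | grep -v "^[0246] "
```

```text
t 25.7667 tcp [590.5 -11.8 160.9] knob out 22.53 lat x,y 0.81 -0.61 tilt 0.22
j [-0.36  0.36  1.77  0.55  0.68 -2.03] F [-2.9 -3.3  4.3] Fa 5.6 Fx,y 1.2 2.0 Ta 0.02 grip 0.2321310310709698 116.01179480552673 z [ 0.462  0.182 -0.868]
latfix world [ 0.9 -0.3  0.4] x [-0.806 -0.317 -0.5  ] y [ 0.367 -0.93   0.   ]
blob [  188   171   142   140 11368] toolx [-0.865  0.309 -0.395] tooly [0.197 0.933 0.3  ]
pred top rim rows for knob at K: [[257.9, 182.9]] [np.float64(186.7), np.float64(329.2)]
lid offset in tool [0.  0.5 0.8] lid lateral vs axis 0.5 -1.0 lid out 21.8
shift to centre TCP (lateral only) world [0.1 0.5 0.1]
```

Emit:
{"name": "drive_tool", "arguments": {"commands": "0.009 0.0036 -0.017 0 0 0 15;0 0 0 0 0 0 15;0 0 0 0 0 0 15"}}

```text
time_s: 26.07
eef_pos: [590.9, -11.6, 160.3]
ee_rot: [0.224, 0.131, 0.957, 0.126]
force: [-21.4, -5.7, 19.4]
grip_width: 0.238
grip_force: 118.6
```

```bash
python3 st.py
```

```text
t 26.0667 tcp [590.9 -11.6 160.3] knob out 21.82 lat x,y 0.79 -0.67 tilt 0.23
j [-0.36  0.36  1.77  0.55  0.68 -2.03] F [-21.4  -5.7  19.4] Fa 27.8 Fx,y 9.4 -2.5 Ta -0.06 grip 0.2377730181594905 118.60786557197571 z [ 0.462  0.182 -0.868]
latfix world [ 0.9 -0.4  0.4] x [-0.806 -0.317 -0.5  ] y [ 0.367 -0.93   0.   ]
```

It dropped 6.3 mm into the starts. Now turning forward, following the pitch.

Emit:
{"name": "drive_tool", "arguments": {"commands": "-0.004 -0.0016 0.008 0 0 0 15;0 0 0 0.0513 0.0201 -0.0963 15;0.0017 0.0007 -0.0033 0.0513 0.0201 -0.0963 15;0.0017 0.0007 -0.0033 0.0513 0.0201 -0.0963 15;0.0017 0.0007 -0.0033 0.0513 0.0201 -0.0963 15;0.0017 0.0007 -0.0033 0.0513 0.0201 -0.0963 15;0 0 0 0 0 0 15"}}

```text
time_s: 26.65
eef_pos: [592.0, -11.1, 159.3]
ee_rot: [0.192, 0.338, 0.905, 0.172]
force: [-4.0, -3.0, 6.8]
grip_width: 0.238
grip_force: 115.8
```

```bash
python3 st.py
```

```text
t 26.65 tcp [592.  -11.1 159.3] knob out 20.31 lat x,y 0.25 -0.74 tilt 0.18
j [-0.35  0.36  1.77  0.56  0.68 -1.59] F [-4.  -3.   6.8] Fa 8.3 Fx,y 0.8 1.3 Ta -0.06 grip 0.23841143777268403 115.78412175178528 z [ 0.463  0.182 -0.868]
latfix world [ 0.5 -0.6  0.1] x [-0.806 -0.317 -0.5  ] y [ 0.367 -0.93   0.   ]
```

Emit:
{"name": "drive_tool", "arguments": {"commands": "0.0017 0.0007 -0.0033 0.0513 0.0201 -0.0963 15;0.0017 0.0007 -0.0033 0.0513 0.0201 -0.0963 15;0.0017 0.0007 -0.0033 0.0513 0.0201 -0.0963 15;0.0017 0.0007 -0.0033 0.0513 0.0201 -0.0963 15;0 0 0 0 0 0 15"}}

```text
time_s: 27.07
eef_pos: [592.8, -10.8, 158.1]
ee_rot: [0.159, 0.49, 0.833, 0.202]
force: [-3.4, -1.5, 6.7]
grip_width: 0.232
grip_force: 115.7
```

```bash
python3 st.py
```

```text
t 27.0667 tcp [592.8 -10.8 158.1] knob out 18.82 lat x,y 0.14 -0.67 tilt 0.18
j [-0.35  0.37  1.77  0.56  0.68 -1.24] F [-3.4 -1.5  6.7] Fa 7.6 Fx,y -0.1 0.1 Ta -0.06 grip 0.23231642949359227 115.71354389190674 z [ 0.463  0.181 -0.868]
latfix world [ 0.4 -0.6  0.1] x [-0.806 -0.317 -0.5  ] y [ 0.367 -0.93   0.   ]
```

Emit:
{"name": "drive_tool", "arguments": {"commands": "0.0017 0.0007 -0.0033 0.0513 0.0201 -0.0963 15;0.0017 0.0007 -0.0033 0.0513 0.0201 -0.0963 15;0.0017 0.0007 -0.0033 0.0513 0.0201 -0.0963 15;0 0 0 0 0 0 15"}}

```text
time_s: 27.4
eef_pos: [594.0, -12.3, 158.2]
ee_rot: [0.134, 0.594, 0.762, 0.221]
force: [-7.3, -9.2, 11.0]
grip_width: 0.235
grip_force: 115.9
```

```bash
python3 st.py
```

```text
t 27.4 tcp [594.  -12.3 158.2] knob out 18.58 lat x,y -0.46 1.17 tilt 0.32
j [-0.35  0.37  1.77  0.55  0.67 -0.98] F [-7.3 -9.2 11. ] Fa 14.6 Fx,y 3.3 5.9 Ta 0.14 grip 0.2346073249088321 115.87202310562134 z [ 0.466  0.178 -0.867]
latfix world [-0.8  0.9 -0.2] x [-0.806 -0.317 -0.5  ] y [ 0.367 -0.93   0.   ]
```

Emit:
{"name": "drive_tool", "arguments": {"commands": "0.0017 0.0007 -0.0033 0.0513 0.0201 -0.0963 15;0.0017 0.0007 -0.0033 0.0513 0.0201 -0.0963 15;0 0 0 0 0 0 15"}}

```text
time_s: 27.65
eef_pos: [594.3, -13.0, 157.6]
ee_rot: [0.115, 0.658, 0.708, 0.231]
force: [-11.2, -14.8, 14.1]
grip_width: 0.235
grip_force: 116.9
```

```bash
python3 st.py
```

```text
t 27.65 tcp [594.3 -13.  157.6] knob out 18.13 lat x,y -0.19 1.99 tilt 0.42
j [-0.35  0.37  1.77  0.55  0.67 -0.81] F [-11.2 -14.8  14.1] Fa 20.2 Fx,y 6.6 9.7 Ta 0.24 grip 0.23493152410747337 116.89618706703186 z [ 0.466  0.176 -0.867]
latfix world [-0.9  1.8 -0.1] x [-0.806 -0.317 -0.5  ] y [ 0.367 -0.93   0.   ]
```

The fingers have begun to walk on the knob: either home, or a catch on the way. I'll release, look, regrip and turn forward again to check.

Emit:
{"name": "drive_tool", "arguments": {"commands": "0 0 0 0 0 0 30;0 0 0 0 0 0 50;0 0 0 0 0 0 50;0 0 0 0 0 0 50;0 0 0 0 0 0 50"}}

```text
time_s: 28.07
eef_pos: [593.3, -10.5, 155.7]
ee_rot: [0.112, 0.656, 0.709, 0.231]
force: [-0.2, 0.2, -0.2]
grip_width: 0.495
grip_force: 0.0
```

```bash
python3 lid.py | grep -v "^[0246] "
```

```text
t 28.0667 tcp [593.3 -10.5 155.7] knob out 16.43 lat x,y 0.83 -0.82 tilt 0.26
j [-0.35  0.37  1.77  0.56  0.67 -0.81] F [-0.2  0.2 -0.2] Fa -0.2 Fx,y 0.2 -0.3 Ta -0.03 grip 0.4946410862381463 0.0 z [ 0.462  0.181 -0.868]
latfix world [ 1.  -0.5  0.4] x [-0.806 -0.317 -0.5  ] y [ 0.367 -0.93   0.   ]
blob [  190   171   143   142 13671] toolx [-0.113  0.983  0.145] tooly [0.88  0.031 0.474]
pred top rim rows for knob at K: [[259.3, 182.4]] [np.float64(188.0), np.float64(330.6)]
lid offset in tool [-0.1  1.  -0.2] lid lateral vs axis -0.1 -0.4 lid out 16.7
shift to centre TCP (lateral only) world [ 0.9 -0.1  0.5]
```

Emit:
{"name": "drive_tool", "arguments": {"commands": "0.002 -0.008 0.019 0 0 0 50;0 0 0 0 0 0 50;0 0 0 0 0 0 30;0 0 0 0 0 0 15;0 0 0 0 0 0 15;0 0 0 0 0 0 15;0 0 0 0 0 0 15;0 0 0 0 0 0 15;0 0 0 0 0 0 15", "force": 120}}

```text
time_s: 28.87
eef_pos: [593.7, -11.8, 158.5]
ee_rot: [0.113, 0.656, 0.709, 0.231]
force: [-5.5, -1.1, 5.6]
grip_width: 0.237
grip_force: 117.4
```

```bash
python3 lid.py | grep -v "^[0246] "
```

```text
t 28.8667 tcp [593.7 -11.8 158.5] knob out 18.93 lat x,y -0.52 0.61 tilt 0.23
j [-0.35  0.37  1.77  0.55  0.68 -0.81] F [-5.5 -1.1  5.6] Fa 7.6 Fx,y 2.0 -0.9 Ta -0.0 grip 0.23684819477342153 117.42358446121216 z [ 0.463  0.18  -0.868]
latfix world [-0.6  0.4 -0.3] x [-0.806 -0.317 -0.5  ] y [ 0.367 -0.93   0.   ]
blob [  188   168   142   140 11660] toolx [-0.113  0.983  0.144] tooly [0.879 0.032 0.476]
pred top rim rows for knob at K: [[259.3, 182.4]] [np.float64(188.0), np.float64(330.5)]
lid offset in tool [ 1.2 -0.1  1.2] lid lateral vs axis -0.7 -0.5 lid out 17.7
shift to centre TCP (lateral only) world [-0.3  1.1  0.1]
```

Emit:
{"name": "drive_tool", "arguments": {"commands": "0.001 0.0004 -0.0018 0.0513 0.0201 -0.0963 15;0.001 0.0004 -0.0018 0.0513 0.0201 -0.0963 15;0 0 0 0 0 0 15"}}

```text
time_s: 29.17
eef_pos: [594.0, -11.7, 158.6]
ee_rot: [0.091, 0.717, 0.648, 0.241]
force: [-7.6, -0.6, 10.1]
grip_width: 0.233
grip_force: 118.5
```

```bash
python3 st.py
```

```text
t 29.1667 tcp [594.  -11.7 158.6] knob out 18.83 lat x,y -0.85 0.62 tilt 0.2
j [-0.35  0.37  1.77  0.55  0.68 -0.63] F [-7.6 -0.6 10.1] Fa 12.4 Fx,y 1.3 -2.2 Ta -0.21 grip 0.2334178843584906 118.45114588737488 z [ 0.463  0.181 -0.868]
latfix world [-0.9  0.3 -0.4] x [-0.806 -0.317 -0.5  ] y [ 0.367 -0.93   0.   ]
```

Emit:
{"name": "drive_tool", "arguments": {"commands": "0.001 0.0004 -0.0018 0.0513 0.0201 -0.0963 15;0.001 0.0004 -0.0018 0.0513 0.0201 -0.0963 15;0 0 0 0.0513 0.0201 -0.0963 15;0 0 0 0 0 0 15"}}

```text
time_s: 29.5
eef_pos: [593.9, -12.4, 158.0]
ee_rot: [0.06, 0.795, 0.55, 0.249]
force: [-10.3, -6.7, 10.3]
grip_width: 0.235
grip_force: 118.9
```

```bash
python3 lid.py | grep -v "^[0246] "
```

```text
t 29.5 tcp [593.9 -12.4 158. ] knob out 18.48 lat x,y -0.22 1.23 tilt 0.33
j [-0.35  0.37  1.77  0.55  0.68 -0.37] F [-10.3  -6.7  10.3] Fa 15.0 Fx,y 5.3 2.4 Ta 0.27 grip 0.2354537450055258 118.94873857498169 z [ 0.463  0.179 -0.868]
latfix world [-0.6  1.1 -0.1] x [-0.806 -0.317 -0.5  ] y [ 0.367 -0.93   0.   ]
blob [  188   169   141   140 11574] toolx [0.271 0.904 0.331] tooly [ 0.844 -0.389  0.37 ]
pred top rim rows for knob at K: [[259.5, 181.9]] [np.float64(188.1), np.float64(330.8)]
lid offset in tool [ 0.2 -0.5  2.2] lid lateral vs axis 0.0 0.8 lid out 16.3
shift to centre TCP (lateral only) world [-0.3  0.3 -0.1]
```

Emit:
{"name": "drive_tool", "arguments": {"commands": "0 0 0 0 0 0 30;0 0 0 0 0 0 50;0 0 0 0 0 0 50;-0.003 0.004 0 0 0 0 50;0 0 0 0 0 0 30;0 0 0 0 0 0 15;0 0 0 0 0 0 15;0 0 0 0 0 0 15;0 0 0 0 0 0 15;0 0 0 0 0 0 15"}}

```text
time_s: 30.38
eef_pos: [593.8, -11.1, 157.7]
ee_rot: [0.06, 0.794, 0.551, 0.25]
force: [-6.0, 0.4, 4.9]
grip_width: 0.24
grip_force: 117.4
```

```bash
python3 st.py
```

```text
t 30.3833 tcp [593.8 -11.1 157.7] knob out 18.09 lat x,y -0.33 -0.0 tilt 0.25
j [-0.35  0.37  1.77  0.55  0.68 -0.37] F [-6.   0.4  4.9] Fa 7.0 Fx,y 2.2 -2.6 Ta 0.01 grip 0.23967448180776946 117.40941524505615 z [ 0.463  0.18  -0.868]
latfix world [-0.3 -0.1 -0.2] x [-0.806 -0.317 -0.5  ] y [ 0.367 -0.93   0.   ]
```

Emit:
{"name": "drive_tool", "arguments": {"commands": "-0.0017 -0.0007 0.0033 -0.0513 -0.0201 0.0963 15;-0.0017 -0.0007 0.0033 -0.0513 -0.0201 0.0963 15;-0.0017 -0.0007 0.0033 -0.0513 -0.0201 0.0963 15;-0.0017 -0.0007 0.0033 -0.0513 -0.0201 0.0963 15;0 0 0 0 0 0 15;0 0 0 0 0 0 15"}}

```text
time_s: 30.88
eef_pos: [593.4, -11.6, 159.1]
ee_rot: [0.102, 0.687, 0.679, 0.236]
force: [-2.8, -1.4, 5.4]
grip_width: 0.236
grip_force: 117.5
```

```bash
python3 st.py
```

```text
t 30.8833 tcp [593.4 -11.6 159.1] knob out 19.56 lat x,y -0.57 0.27 tilt 0.23
j [-0.35  0.37  1.77  0.55  0.68 -0.72] F [-2.8 -1.4  5.4] Fa 6.2 Fx,y -0.1 0.3 Ta 0.06 grip 0.23608236772021474 117.46654987335205 z [ 0.463  0.18  -0.868]
latfix world [-0.6  0.1 -0.3] x [-0.806 -0.317 -0.5  ] y [ 0.367 -0.93   0.   ]
```

Emit:
{"name": "drive_tool", "arguments": {"commands": "0.0017 0.0007 -0.0033 0.0513 0.0201 -0.0963 15;0.0017 0.0007 -0.0033 0.0513 0.0201 -0.0963 15;0.0017 0.0007 -0.0033 0.0513 0.0201 -0.0963 15;0.0017 0.0007 -0.0033 0.0513 0.0201 -0.0963 15;0 0 0 0 0 0 15;0 0 0 0 0 0 15"}}

```text
time_s: 31.38
eef_pos: [594.1, -11.3, 157.8]
ee_rot: [0.06, 0.795, 0.549, 0.25]
force: [-3.6, -2.0, 5.7]
grip_width: 0.239
grip_force: 117.6
```

```bash
python3 st.py
```

```text
t 31.3833 tcp [594.1 -11.3 157.8] knob out 18.07 lat x,y -0.59 0.26 tilt 0.24
j [-0.35  0.37  1.77  0.55  0.68 -0.37] F [-3.6 -2.   5.7] Fa 7.0 Fx,y 0.7 0.5 Ta -0.07 grip 0.23935693229220972 117.55907535552979 z [ 0.463  0.18  -0.868]
latfix world [-0.6  0.1 -0.3] x [-0.806 -0.317 -0.5  ] y [ 0.367 -0.93   0.   ]
```

Emit:
{"name": "drive_tool", "arguments": {"commands": "0.0017 0.0007 -0.0033 0.0513 0.0201 -0.0963 15;0.0017 0.0007 -0.0033 0.0513 0.0201 -0.0963 15;0 0 0 0.0513 0.0201 -0.0963 15;0 0 0 0 0 0 15"}}

```text
time_s: 31.72
eef_pos: [593.9, -12.3, 157.1]
ee_rot: [0.027, 0.86, 0.441, 0.255]
force: [-14.3, -10.0, 10.6]
grip_width: 0.234
grip_force: 118.6
```

```bash
python3 lid.py | grep -v "^[0246] "
```

```text
t 31.7167 tcp [593.9 -12.3 157.1] knob out 17.79 lat x,y 0.23 1.14 tilt 0.41
j [-0.35  0.37  1.77  0.55  0.68 -0.11] F [-14.3 -10.   10.6] Fa 17.6 Fx,y 9.4 4.1 Ta 1.12 grip 0.2339224027049866 118.59077095985413 z [ 0.462  0.177 -0.869]
latfix world [-0.2  1.1  0.1] x [-0.806 -0.317 -0.5  ] y [ 0.367 -0.93   0.   ]
blob [  187   168   142   141 11658] toolx [0.481 0.773 0.414] tooly [ 0.745 -0.609  0.272]
pred top rim rows for knob at K: [[259.5, 181.5]] [np.float64(188.1), np.float64(330.8)]
lid offset in tool [ 0.7 -0.7  1.2] lid lateral vs axis 0.0 0.2 lid out 16.6
shift to centre TCP (lateral only) world [-0.2  1.   0.1]
```

A clean back-and-forth on the thread, then a firm stop at the same place with 1.1 Nm: home. Releasing and retreating along the axis.

Emit:
{"name": "drive_tool", "arguments": {"commands": "0 0 0 0 0 0 30;0 0 0 0 0 0 60;0 0 0 0 0 0 70;0 0 0 0 0 0 70;-0.046 -0.018 0.087 0 0 0 70;-0.09 -0.036 0.17 0 0 0 80;-0.14 -0.054 0.26 0 0 0 80;-0.14 -0.054 0.26 0 0 0 80;-0.14 -0.054 0.26 0 0 0 80;0 0 0 0 0 0 80;0 0 0 0 0 0 80"}}

```text
time_s: 32.68
eef_pos: [538.4, -33.0, 262.2]
ee_rot: [0.028, 0.859, 0.442, 0.256]
force: [0.2, 0.0, -0.7]
grip_width: 0.799
grip_force: 0.0
```

```bash
python3 - <<'E'
from v import *
M=np.array([605.6,-6.5,134.9]);a=axis(201.5)
s=sense();P=capture("wrist");print(s["eef_pos"],s["force"].round(1),s["grip_width"])
m=cv2.inRange(cv2.cvtColor(P["pixels"],cv2.COLOR_BGR2HSV),(100,120,40),(130,255,255))
n,l,st,c=cv2.connectedComponentsWithStats(m);i=1+st[1:,4].argmax();print(st[i])
x=np.array([a[2]*np.cos(np.radians(201.5)),a[2]*np.sin(np.radians(201.5)),-.5]);y=np.cross(a,x)
for out in (14.4,17,20):
    p=np.array([proj(P,M+(out+h)*a+33.5*(np.cos(t)*x+np.sin(t)*y),s) for h in(-36,-10) for t in np.linspace(0,6.28,72)])
    print(out,p.min(0).round(1),(p.max(0)-p.min(0)).round(1))
E
```

```text
[538.42819026 -32.98728134 262.15602895] [ 0.2  0.  -0.7] 0.7992050791626456
[ 217  144   82   82 5176]
14.4 [217.5 142.8] [80.7 82.1]
17 [217.1 143.1] [81.4 82.8]
20 [216.7 143.5] [82.3 83.7]
```

```bash
python3 -c "
from rig import *
print(finish_job())"
```

```text
the job is handed in; nothing more can be done
None
```

I screwed the blue lid onto the canister until it met a firm stop (about 1.1 Nm), let go and handed the job in. The hand-in gave no verdict; I took the stop as home because the same stop came up twice at the same height, but I didn't measure the final height to within 1 mm.

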